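# Pack, latch and scan the specimen transport case

### The arm

A 6-joint arm with a two-finger parallel gripper is mounted at the origin on the work surface. World frame = base frame: x ahead of the robot, y to its left, z up, the work surface at z = 0. Lengths are in mm, angles in rad, forces in N, time in s.
With the tool pointing down it reaches from about 350 to 975 mm from the base axis. Payload 17.4 kg.
Tool frame: the origin (TCP) lies midway between the tips of the shut fingers; the grasp point (between the pads) lies 19 mm behind it; z points along the fingers, x is the direction in which the jaws open and shut, and the axes are right-handed (so a half turn about z gives the same grasp; the last joint's range is limited). The gripper opens to 85 mm and grips with 20 to 120 N. Pads are 22 mm wide; open, the fingers measure 114 mm over their backs; the gripper's body (76 mm by 85 mm) begins 54 mm behind the grasp point. The pads swing forward as they close: fully open they stand 13 mm farther back than shut.
Start: joints at [1.17, 0.116, 1.442, -0, 1.584, -0.038], TCP at [239.561, 631.065, 210.303] pointing down, gripper open.
Joint ranges: [-2.83, 2.83], [-0.83, 2.19], [0.07, 2.5], [-1.14, 4.28], [0.01, 3], [-2.97, 2.97]. Speed limits (rad/s): [1.89, 1.89, 2.22, 3.14, 3.14, 3.14].

### API

Orientations are given as a unit quaternion [w, x, y, z].
In Python, from bench import get_obs, get_image, sign_off gives the robot as it stands.
- The arm moves only by the tool apply_moves, never from a script. Its argument "rows" is a list of rows, each a list of 5 numbers: the opening in per cent of the stroke, from 0 (shut) to 100 (fully open), then the shift along the tool's x, y, z in cm, then the turn about the tool's z in rad. A call has 1 to 12 rows; each row is the pose to reach, as a shift and turn from the pose commanded when the call began, along the tool's axes at that moment; what a row does not reach only later rows make up. A row lasts 1/12 s, in which the tool goes at most 41.7 mm and 7.16 degrees, less where a joint would pass 70% of its speed; a pose out of reach is approached as far as the arm can. A call with a gripper value outside its range is refused whole. The fingers move at their own pace and stop on an object; "squeeze" is the grip in N (left out, the last holds). Time passes only in rows, so rows that repeat a pose let the fingers close. It gives the time, the measured TCP pose, the force and the opening at its end, in the units of the state.
- get_obs(): the state, without advancing time (a new reading comes with each control period).
- get_image(name): name is "side" or "top" or "wrist"; returns a dict with "img" (480x640x3 uint8, red, green, blue), "K" (3x3 intrinsics, pixels), "R" (3x3) and "t" (3): a world point X has camera coordinates R X + t. Camera axes: x right, y down, z forward; pixel columns grow to the right and rows downward; lengths in mm; the calibration is good to about 2 mm. The wrist camera is an equidistant fisheye: a pixel r from the principal point sees the ray r / f radians off the axis. A picture is of the moment at which its call begins. There is no depth.
- sign_off(): hands the job in, once; it reports no verdict.
The state is a dict: "clock": time; "joints": joint angles; "qvel": joint speeds; "effort": joint torques, N m; "eef_pos": TCP position; "orientation": TCP orientation; "wrist_force": force on the tool from outside, world axes, zero at the start; "moment": the same for the moment, N m; "width": finger opening in mm.
Only numpy, scipy, OpenCV 4.12 (cv2) and the standard library are available. Lean on these libraries where they do the work, as an engineer would, in place of code of your own. Each camera call takes 0.05 s, during which the arm holds its last target. There are 200 camera calls.

### The job

Stand every specimen jar upright in a bay of the open transport case and close the lid; then, for each of the two latches, swing the wire loop up over its keeper on the lid and push the lever down until it snaps over center and clamps the lid. Then pick up the hand scanner, aim its window squarely at the middle of the label on the latched case from about 8 cm away, hold it steady there for two seconds, and lay it back on its charging pad. Leave the beaker and the slide box where they are.

Things in the scene. Friction and masses are not known exactly. Their poses are not given: they have to be found in the camera images.
- case: Orange transport case fixed to the bench, 150 (x) x 310 (y) mm, rim 96 mm high, walls 6 mm, inner floor at z = 10 mm. Origin: centre of its underside. Its -x side is the front with two latches and a label; its +x side has the lid's hinge. Three bays, centred at y = -92, 0 and 92 mm, each about 92 (y) x 138 (x) mm, parted by low dividers, 20 mm above the floor.
- label (a point): Centre of the paper bar label (44 mm wide, 34 mm high) in the middle of the upright front face of the case, between the two latches, 58 mm above the bench. Axes as the case: the label looks along -x of the case.
- lid (a joint): Yellow hinged lid, angle in rad: 0 = shut, about 1.6 = upright, 1.75 = fully back. Stiff hinge: it stays where left, and takes up to 0.8 N m (about 5 N at its free edge) to move. A shell 150 x 310 x 40 mm; standing open, its outer top faces case +x. Shut, its top is 136 mm above the bench.
- lid_hinge (a point): Middle of the lid's hinge line, at case x = +75 mm, 96 mm high; it runs along the case's y. At angle q the lid's lower rim leaves it in the direction (-cos q, 0, sin q) of the case, 150 mm long, and the outer top lies 40 mm off that, towards (sin q, 0, cos q).
- leverA (a joint): Lever of draw latch A (at case y = +85 mm), angle q in rad: 0 = closed and over center, pointing down, leaning out by 0.21 rad; pi/2 = sticking out nearly level; 1.8 = fully open. It stays where left (friction, 1 N at the grip). With the loop hooked, pushing it down meets a spring (up to 10 N at the grip) from about q = 1.0 to dead center at 0.34; beyond, it snaps to 0 by itself.
- leverB (a joint): The same for latch B, at case y = -85 mm.
- pivotA (a point): Middle of lever A's pivot pin: 17 mm in front of the case's front face, 78 mm above the bench. The loop's own pivot is on the lever, 20 mm from this pin: at pin + 20 mm (-sin q, 0, -cos q) along the case's axes.
- pivotB (a point): The same for latch B, at case y = -85 mm.
- tipA (a point): Middle of the free end of lever A, a steel plate 40 mm wide (along case y), 5 mm thick, 70 mm long from its pivot, red grip at the free end. It moves with the lever: the plate leaves its pivot in the direction (-sin(q+0.21), 0, -cos(q+0.21)) of the case's axes.
- tipB (a point): The same for latch B, at case y = -85 mm.
- barA (a point): Middle of the cross bar of latch A's wire loop: 60 mm long along case y, 6 mm thick, on two legs 47.5 mm long (springy, stretch 2.5 mm on closing) pivoted on the lever. It swings freely: at first it rests leaning out about 30 degrees on a stop; pushed past upright it falls in against the shut lid's front, above the keeper. It clears the keeper's lip only with the lever above q = 1.5.
- barB (a point): The same for latch B, at case y = -85 mm.
- keeperA (a point): Centre of the groove of the keeper A on the lid's front, where the loop's bar lies when hooked; 36 mm wide, groove 10 mm between lid and upturned lip, the lip's top 4 mm above this point, its outside 14 mm from the lid. Lid shut: 7 mm in front of the lid, 106.5 mm above the bench. The bar drops in from above as the lever is pushed down.
- keeperB (a point): The same for latch B, at case y = -85 mm.
- jar0_mid (a point): Centre of the squat specimen jar with a red cap: upright cylinder 58 mm in diameter, 60 mm high, about 160 g, with a thick heavy foot (centre 30 mm above its underside). Axis z along the jar. Absent in some starts.
- jar1_mid (a point): The same, blue cap. Absent in some starts.
- jar2_mid (a point): The same, green cap. Absent in some starts.
- jar3_mid (a point): The same, white cap. Absent in some starts.
- scanner: Hand scanner, an in-line bar 150 (x) x 44 (y) x 32 (z) mm, 160 g, white with a blue head. Origin: centre of its underside; x points along it to the window.
- scanner_mid (a point): Centre of the scanner, 16 mm above its underside, axes as the scanner.
- scanner_window (a point): The dark window in the middle of the scanner's blue +x end, 75 mm from its centre; it looks along the scanner's +x.
- pad_top (a point): Centre of the top face of the black charging pad, fixed, 190 (x) x 95 (y) mm, top only 4 mm above the bench; the scanner lies on it along its x.
- beaker: Bystander: blue beaker, 72 mm wide, 100 mm high, origin centre of its foot.
- slidebox: Bystander: green slide box, 90 x 130 x 35 mm, origin centre of its underside.
Not all that is in view belongs to the job. What is shaped like the part that bears jar3_mid but turquoise is not meant. There is more than one size of the scanner; the job needs the larger.

How it is judged (in metres and radians):
On the way, in this order (a step that is already met when the one before it is completed fails the run):
1. every jar stands upright in the case and the lid is shut, both latches still open (x of jar0_mid in the frame of case between -0.07 and 0.07 m and y of jar0_mid in the frame of case between -0.15 and 0.15 m and z of jar0_mid in the frame of case between 0.033 and 0.048 m and angle between each of jar0_mid, jar1_mid, jar2_mid, jar3_mid's own z axis and vertical below 0.15 rad and x of jar1_mid in the frame of case between -0.07 and 0.07 m and y of jar1_mid in the frame of case between -0.15 and 0.15 m and z of jar1_mid in the frame of case between 0.033 and 0.048 m and x of jar2_mid in the frame of case between -0.07 and 0.07 m and y of jar2_mid in the frame of case between -0.15 and 0.15 m and z of jar2_mid in the frame of case between 0.033 and 0.048 m and x of jar3_mid in the frame of case between -0.07 and 0.07 m and y of jar3_mid in the frame of case between -0.15 and 0.15 m and z of jar3_mid in the frame of case between 0.033 and 0.048 m and value of joint lid below 0.03 rad and value of joint each of leverA, leverB above 0.5 rad), for 0.2 s.
2. both loops are hooked in their keepers and both levers snapped over center (value of joint lid below 0.03 rad and value of joint each of leverA, leverB below 0.15 rad and distance between barA and keeperA below 0.007 m and distance between barB and keeperB below 0.007 m), for 0.3 s.
3. the scanner's window looks squarely at the middle of the label from 4 to 13 cm, held steady for a second and a half, with the case latched (all of step 2 and x of label in the frame of scanner_window between 0.04 and 0.13 m and y of label in the frame of scanner_window between -0.018 and 0.018 m and z of label in the frame of scanner_window between -0.018 and 0.018 m and angle between the x axis of scanner_window and the x axis of case, either way round below 0.21 rad and linear speed of scanner below 0.03 m/s), for 1.5 s.
At the end, for the whole second after the job is handed in: Jars upright (0.15 rad) on the floor of the case, lid shut (below 0.03 rad), each loop bar within 7 mm of its keeper groove centre, both levers over center (below 0.15 rad), scanner at rest on its pad, its centre within 50 mm along and 35 mm across of the pad centre (all of step 2 and x of jar0_mid in the frame of case between -0.07 and 0.07 m and y of jar0_mid in the frame of case between -0.15 and 0.15 m and z of jar0_mid in the frame of case between 0.033 and 0.048 m and angle between each of jar0_mid, jar1_mid, jar2_mid, jar3_mid's own z axis and vertical below 0.15 rad and x of jar1_mid in the frame of case between -0.07 and 0.07 m and y of jar1_mid in the frame of case between -0.15 and 0.15 m and z of jar1_mid in the frame of case between 0.033 and 0.048 m and x of jar2_mid in the frame of case between -0.07 and 0.07 m and y of jar2_mid in the frame of case between -0.15 and 0.15 m and z of jar2_mid in the frame of case between 0.033 and 0.048 m and x of jar3_mid in the frame of case between -0.07 and 0.07 m and y of jar3_mid in the frame of case between -0.15 and 0.15 m and z of jar3_mid in the frame of case between 0.033 and 0.048 m and x of scanner_mid in the frame of pad_top between -0.05 and 0.05 m and y of scanner_mid in the frame of pad_top between -0.035 and 0.035 m and z of scanner_mid in the frame of pad_top between 0.01 and 0.026 m and linear speed of scanner below 0.02 m/s and velocity of joint each of leverA, leverB below 0.05 rad/s); the robot touches nothing.
It fails at once if the beaker or the slide box is moved by more than 3 cm (distance of any of beaker, slidebox from where it was at the start of the episode above 0.03 m).
Of jar0, jar1, jar2, jar3 only 2 to 3 are there at a start; the rules pass over those that are not, and their reading is None.
At some moment in a run one of jar0, jar1, jar2, jar3, scanner may be knocked a few centimetres aside while the robot is not near it.
It also fails if it takes over 210 s, if anything falls off the work surface, if the arm or the gripper's body presses on something with over 40 N, if the wrist force passes 120 N, or if a joint passes its speed limit or range.

## Working session

There is one attempt and no reset: what is moved stays moved. The work goes in short steps, Python scripts to look and compute and a tool call to move; the robot and the scene stay as the last step left them, time stands still between calls to the robot, and variables do not carry over. Pictures are saved under pics/ and viewed, about 12 in all and at most 16, crops included, and the job is handed in when it is done.

Besides the shell and the picture viewer there is one more tool, called after ">>>" as name([rows], argument=value, ...), one row to a line, values as JSON. apply_moves: Moves the arm, as the interface text tells. Its arguments: {"type":"object","properties":{"rows":{"type":"array","items":{"type":"array","items":{"type":"number"}}},"squeeze":{"type":"number"}},"required":["rows"]}

```bash
ls; mkdir -p pics; python3 - <<'E'
from bench import *
import cv2
o=get_obs(); print(o)
for n in ("side","top","wrist"):
    d=get_image(n); cv2.imwrite(f"pics/{n}0.png",d["img"][:,:,::-1]); print(n,d["K"],d["R"],d["t"])
E
```

```text
pics
{'clock': 0.0, 'joints': array([ 1.17019144e+00,  1.16461113e-01,  1.44231757e+00, -1.30021572e-05,
        1.58402179e+00, -3.78318172e-02]), 'qvel': array([0.00086495, 0.00082474, 0.00138075, 0.00071642, 0.00073383,
       0.00035167]), 'effort': array([-6.87384600e-04, -7.31982636e+01, -6.32486343e+01, -1.92702287e-04,
        6.28702066e-03, -2.66216387e-05]), 'eef_pos': array([239.47310028, 630.83169055, 209.54649327]), 'orientation': array([ 3.29431360e-04,  8.23063739e-01,  5.67948692e-01, -5.06187723e-04]), 'wrist_force': array([-0.42211392, -0.20034501,  0.02312594]), 'moment': array([ 0.00904176,  0.00202337, -0.02712586]), 'width': 85.54175945176365}
side [[452.39487061   0.         318.59109329]
 [  0.         452.39487061 242.37826717]
 [  0.           0.           1.        ]] [[ 9.96659887e-01 -8.16633926e-02 -3.99566769e-04]
 [-5.46129651e-02 -6.62869583e-01 -7.46740477e-01]
 [ 6.07165001e-02  7.44268101e-01 -6.65115403e-01]] [-576.81866147   22.29716855 1063.34102374]
top [[505.82185807   0.         324.85447046]
 [  0.         505.82185807 235.91894482]
 [  0.           0.           1.        ]] [[ 0.02785029 -0.99954173  0.01186158]
 [-0.99867553 -0.02833578 -0.04294496]
 [ 0.04326138 -0.01064984 -0.99900702]] [-138.79175333  555.21480019 1078.83054579]
wrist [[371.64829954   0.         315.06980415]
 [  0.         371.64829954 242.12347809]
 [  0.           0.           1.        ]] [[ 0.35480434  0.93493955 -0.00138253]
 [ 0.88692634 -0.33611506  0.31684119]
 [ 0.29576267 -0.11364283 -0.9484776 ]] [-674.21236969  -39.9361118   380.93306498]
```

View pics/top0.png

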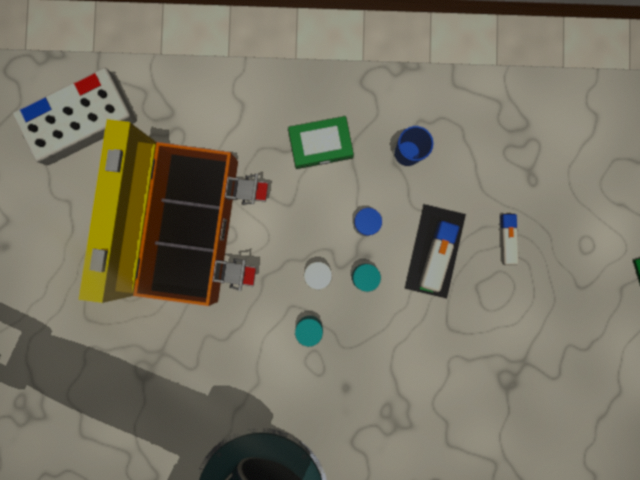

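View pics/side0.png

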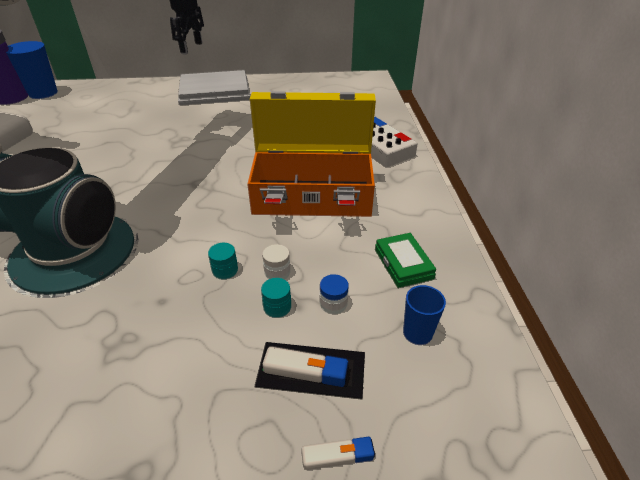

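The pictures show the following.

- **Top view:** the case is open at (185,225) with its front facing image-right (world -y). The latches are at (245,188) = B and (237,270) = A.
- **Jars:** blue cap at (368,221) and white cap at (318,275). The all-turquoise look-alikes are at (367,277) and (309,331).
- **Scanners:** the large one is on the black pad at (438,258). A smaller decoy is at (510,238).

Next I'll measure and make one enlarged crop to confirm.

```bash
cat > h.py <<'E'
import numpy as np, cv2
from bench import get_obs, get_image
def ray(d,p,wrist=False):
    K,R,t=map(np.asarray,(d["K"],d["R"],d["t"]))
    v=np.array([(p[0]-K[0,2])/K[0,0],(p[1]-K[1,2])/K[1,1]])
    if wrist:
        r=np.hypot(*v); s=np.sinc(r/np.pi); v=np.r_[v*s,np.cos(r)]
    else: v=np.r_[v,1]
    return -R.T@t, R.T@v
def cast(d,p,z,wrist=False):
    c,v=ray(d,p,wrist); return (c+v*(z-c[2])/v[2])[:2]
def proj(d,X):
    q=np.asarray(d["R"])@np.asarray(X,float)+d["t"]; return d["K"][0,0]*q[0]/q[2]+d["K"][0,2], d["K"][1,1]*q[1]/q[2]+d["K"][1,2]
def tri(d1,p1,d2,p2):
    c1,v1=ray(d1,p1);c2,v2=ray(d2,p2)
    s=np.linalg.lstsq(np.c_[v1,-v2],c2-c1,rcond=None)[0]
    a,b=c1+s[0]*v1,c2+s[1]*v2; return (a+b)/2,np.linalg.norm(a-b)
def blobs(im,lo,hi,amin=60):
    m=cv2.inRange(cv2.cvtColor(im,cv2.COLOR_RGB2HSV),lo,hi)
    return [c for c in cv2.findContours(m,cv2.RETR_EXTERNAL,cv2.CHAIN_APPROX_NONE)[0] if cv2.contourArea(c)>amin]
def crop(im,x,y,w,h,k,f):
    cv2.imwrite(f"pics/{f}.png",cv2.resize(np.ascontiguousarray(im[y:y+h,x:x+w,::-1]),None,fx=k,fy=k,interpolation=cv2.INTER_CUBIC))
COL=dict(orange=((5,150,60),(14,255,255)),yellow=((22,150,60),(32,255,255)),blue=((105,120,60),(122,255,255)),turq=((82,120,40),(98,255,255)),red=((0,160,80),(4,255,255)),black=((0,0,0),(179,255,45)),white=((0,0,150),(179,25,255)))
E
python3 - <<'E'
from h import *
T=get_image("top");S=get_image("side")
np.set_printoptions(precision=1,suppress=True)
for n,d in (("T",T),("S",S)):
    print(n,"cam",-d["R"].T@d["t"])
    for k in COL:
        for c in blobs(d["img"],*COL[k],amin=120 if k!='white' else 250):
            (x,y),(w,h),a=cv2.minAreaRect(c)
            if len(c)<900: print(k,np.array([x,y,w,h,a]),"z0",cast(d,(x,y),0),"z60",cast(d,(x,y),60))
    for c in blobs(d["img"],*COL["orange"],amin=1000):
        hl=cv2.convexHull(c); print("orange poly",cv2.approxPolyDP(hl,3,True)[:,0].tolist())
a=T["img"][195:335,280:530];b=S["img"][230:350,190:370]
crop(T["img"],285,195,250,150,3,"c1")
crop(S["img"],240,85,145,135,4,"c2")
E
```

```text
T cam [ 511.7 -111.5 1103.2]
orange [185.9 224.2  82.9 155.6   8.3] z0 [576.4 180.1] z60 [572.9 164.3]
yellow [118.5 212.2  53.4 183.2   8.6] z0 [598.4 327.3] z60 [593.7 303.4]
blue [447.5 231.5  20.2  18.6  17.4] z0 [ 576.7 -391.5] z60 [ 573.2 -376.2]
blue [509.  220.5  13.   14.   90. ] z0 [ 604.8 -526.5] z60 [ 599.7 -503.9]
blue [368. 221.  26.  26.  90.] z0 [ 594.8 -216.7] z60 [ 590.3 -211. ]
blue [414.8 143.3  33.9  34.6  45. ] z0 [ 769.5 -315.8] z60 [ 755.5 -304.6]
blue [ 35.1 109.2  13.   27.7  63.4] z0 [819.3 519.4] z60 [802.6 485.1]
turq [309. 331.  26.  28.   0.] z0 [352.5 -94.7] z60 [361.2 -95.6]
turq [366.5 277.   26.   27.   90. ] z0 [ 472.5 -216.4] z60 [ 474.6 -210.7]
red [248.7 275.5   9.9  16.5   8.7] z0 [468.8  39.7] z60 [471.2  31.5]
red [261. 191.  16.  10.  90.] z0 [653.8  19.2] z60 [646.1  12.1]
red [87.2 83.9 12.5 22.8 63.4] z0 [879.2 408.6] z60 [859.2 380.3]
black [256. 456.  46. 112.  90.] z0 [84.1 10.9] z60 [107.3   4.2]
black [181.1 271.1  55.   46.2   8.1] z0 [474.3 186.5] z60 [476.3 170.3]
black [434.8 250.9  41.4  84.6  12.6] z0 [ 533.6 -364.5] z60 [ 532.
[... 1368 characters left out ...]
534.8 -360.7] z60 [ 532.9 -399.1]
black [ 78.6 263.4  48.5 123.9  62.4] z0 [ 24.9 -41. ] z60 [  65.2 -105.9]
black [ 89.1 212.8  48.3  64.8  26.6] z0 [ -6.8 150.1] z60 [36.2 69.3]
black [ 48.5 210.   97.   98.    0. ] z0 [-116.2  171. ] z60 [-64.2  88.5]
black [ 35.6 167.4  37.2  74.3  84.6] z0 [-229.1  386.9] z60 [-167.7  286.5]
black [186.5  26.   52.   33.   90. ] z0 [  31.6 1727.3] z60 [  71.4 1515.8]
white [405.1 252.9  33.8  19.1  56.3] z0 [776.7 -67.6] z60 [ 754.7 -130.3]
white [212.1  81.8  19.5  67.6  86.1] z0 [232.  983.5] z60 [255.2 833.7]
orange poly [[255, 152], [370, 154], [374, 183], [371, 215], [252, 213], [248, 180]]
orange poly [[400, 91], [411, 90], [628, 479], [608, 478]]
```

View pics/c1.png

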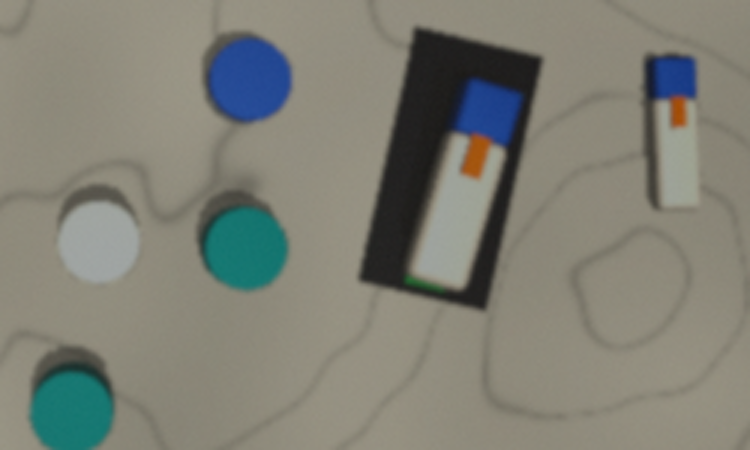

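View pics/c2.png

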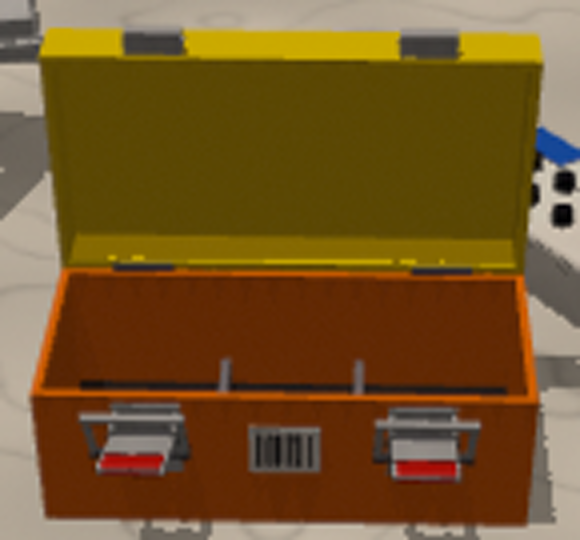

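The crops confirm the targets. The blue-cap jar is at c1 (250,80) and the white-cap jar at (98,241). The two turquoise ones are decoys. The large scanner on the pad is at (465,185), and the small decoy is at (678,130). In c2 the levers are about level, the loops lean out, and the label is at (285,450).

```bash
python3 - <<'E'
from h import *
np.set_printoptions(precision=1,suppress=True)
T=get_image("top");S=get_image("side")
for p in [(156,142),(134,295),(229,152),(207,305)]: print("T96",p,cast(T,p,96))
for p in [(236,161),(217,297)]: print("T0",p,cast(T,p,0))
for p in [(248.7,182.5),(374,185)]: print("S96",p,cast(S,p,96))
for p in [(252,214.5),(371.7,215.5)]: print("S0",cast(S,p,0))
F=cast(S,(248.7,182.5),96);G=cast(S,(374,185),96)
# refined case pose from rim corners (top view)
P=np.array([cast(T,p,96) for p in [(156,142),(134,295),(229,152),(207,305)]])
M=np.array([[75,-155],[75,155],[-75,-155],[-75,155.]])
H,_=cv2.estimateAffinePartial2D(M,P); print("affine",H,np.hypot(H[0,0],H[1,0]),np.arctan2(H[1,0],H[0,0]))
c2=lambda x,y:(240+x/4,85+y/4)
print("keeper/bar A S z110", [cast(S,c2(*p),z) for p,z in (((133,418),124),((428,424),124),((132,462),85),((427,468),85))])
for c in blobs(T["img"],*COL["black"],amin=1500):
    (x,y),(w,h),a=cv2.minAreaRect(c)
    if 430<x<440: B=cv2.boxPoints(((x,y),(w,h),a)); print("pad corners",B,[cast(T,q,4) for q in B])
p=[(285+x/3,195+y/3) for x,y in ((470,80),(523,95),(467,291),(406,276))]
print("scanner",p,[cast(T,q,36) for q in p])
print("lid top edge S", [tri(T,(104,120),S,(376,95)),tri(T,(82,300),S,(251,93))])
print("jars", cast(T,(368,221),60),cast(T,(317.2,275.3),60))
E
```

```text
T96 (156, 142) [733.8 220.8]
T96 (134, 295) [427.9 251.2]
T96 (229, 152) [718.   74.4]
T96 (207, 305) [412.1 106.8]
T0 (236, 161) [718.3  76.1]
T0 (217, 297) [420.4 106.6]
S96 (248.7, 182.5) [416.2 112.5]
S96 (374, 185) [720.3  76.7]
S0 [415.  108.1]
S0 [722.5  78.6]
affine [[  0.1  -1.  573.3]
 [  1.    0.1 162.6]] 0.9882084116372417 1.472141924061444
keeper/bar A S z110 [array([477.5,  37.6]), array([645.4,  17.8]), array([474.4,  48.5]), array([647.7,  28.2])]
pad corners [[405.4 287.6]
 [423.9 205.1]
 [464.3 214.1]
 [445.8 296.6]] [array([ 452.1, -301. ]), array([ 632.9, -337.8]), array([ 615.6, -426.6]), array([ 434.9, -389.2])]
scanner [(441.66666666666663, 221.66666666666666), (459.33333333333337, 226.66666666666666), (440.66666666666663, 292.0), (420.33333333333337, 287.0)] [array([ 595.2, -369.6]), array([ 585.6, -407.4]), array([ 446.5, -370.2]), array([ 455.9, -327. ])]
lid top edge S [(array([741.8, 263.6, 240. ]), np.float64(8.750171931140397)), (array([431. , 282.2, 249.2]), np.float64(2.015988758848432))]
jars [ 590.3 -211. ] [ 475.3 -109.1]
```

```bash
cat >> h.py <<'E'
C=np.array([574.5,165.5]); PSI=1.465
def case(x,y): 
    c,s=np.cos(PSI),np.sin(PSI); return C+[c*x-s*y, s*x+c*y]
def yaw():
    a,b=get_obs()["orientation"][1:3]; return np.arctan2(2*a*b,a*a-b*b)
def go(x,y,z,yw=None):
    o=get_obs(); p=o["eef_pos"]; a=yaw(); d=np.array([x,y,z])-p
    X=np.array([np.cos(a),np.sin(a),0]);Y=np.array([np.sin(a),-np.cos(a),0])
    dt=0 if yw is None else (a-yw+np.pi)%(2*np.pi)-np.pi
    print("pos",p.round(1),"yaw %.3f"%a,"w %.1f t %.1f"%(o["width"],o["clock"]),"F",o["wrist_force"].round(1),"-> shift cm %.2f %.2f %.2f turn %.3f"%(d@X/10,d@Y/10,-d[2]/10,dt))
E
python3 -c "
from h import *
go(590,-211,200,PSI)"
```

```text
pos [239.5 631.  210.1] yaw 1.208 w 85.6 t 0.3 F [-0.7 -0.6  0.1] -> shift cm -66.29 62.65 1.01 turn -0.257
```

>>> apply_moves([
  [100, 0, 0, -8, 0],
  [100, 0, 0, -12, 0],
  [100, -66.3, 62.7, -10, -0.257],
  [100, -66.3, 62.7, -10, -0.257],
  [100, -66.3, 62.7, -10, -0.257],
  [100, -66.3, 62.7, -10, -0.257],
  [100, -66.3, 62.7, -10, -0.257],
  [100, -66.3, 62.7, -10, -0.257],
  [100, -66.3, 62.7, -10, -0.257],
  [100, -66.3, 62.7, -10, -0.257],
  [100, -66.3, 62.7, -10, -0.257],
  [100, -66.3, 62.7, -10, -0.257],
], squeeze=40)

```text
clock: 1.35
eef_pos: [399.9, 244.6, 301.5]
orientation: [0.0, 0.743, 0.669, 0.0]
wrist_force: [0.9, 0.4, 0.2]
width: 85.3
```

```bash
python3 -c "
from h import *
go(590,-211,150,PSI)"
```

```text
pos [399.9 244.6 301.5] yaw 1.465 w 85.3 t 1.4 F [0.9 0.4 0.2] -> shift cm -43.31 23.70 15.15 turn 0.000
```

>>> apply_moves([
  [100, -43.3, 23.7, 15.1, 0],
  [100, -43.3, 23.7, 15.1, 0],
  [100, -43.3, 23.7, 15.1, 0],
  [100, -43.3, 23.7, 15.1, 0],
  [100, -43.3, 23.7, 15.1, 0],
  [100, -43.3, 23.7, 15.1, 0],
  [100, -43.3, 23.7, 15.1, 0],
  [100, -43.3, 23.7, 15.1, 0],
  [100, -43.3, 23.7, 15.1, 0],
  [100, -43.3, 23.7, 15.1, 0],
  [100, -43.3, 23.7, 15.1, 0],
  [100, -43.3, 23.7, 15.1, 0],
])

```text
clock: 2.35
eef_pos: [584.1, -197.0, 154.4]
orientation: [0.0, 0.744, 0.669, 0.0]
wrist_force: [0.8, 0.7, 0.6]
width: 85.3
```

```bash
python3 - <<'E'
from h import *
W=get_image("wrist");T=get_image("top");S=get_image("side")
for c in blobs(W["img"],*COL["blue"],amin=1500):
    (x,y),r=cv2.minEnclosingCircle(c); print("W",x,y,r,cast(W,(x,y),60,True))
for n,d in(("T",T),("S",S)):
  for c in blobs(d["img"],*COL["blue"],amin=120):
    (x,y),r=cv2.minEnclosingCircle(c); print(n,x,y,r,cast(d,(x,y),60).round())
go(590,-211,18,PSI)
E
```

```text
W 298.7631530761719 245.5 38.500831604003906 [ 588.63161369 -209.45119772]
T 453.8448181152344 233.39654541015625 9.640632629394531 [ 570. -390.]
T 509.0 220.5 8.90234661102295 [ 600. -504.]
T 413.8988342285156 146.43641662597656 20.670473098754883 [ 749. -303.]
T 35.5 109.5 14.916534423828125 [802. 484.]
S 362.2210388183594 449.1289367675781 13.894898414611816 [ 599. -538.]
S 334.5 370.5 17.219274520874023 [ 572. -405.]
S 420.79815673828125 314.1376037597656 29.439109802246094 [ 746. -298.]
S 333.6640930175781 286.9303283691406 14.218206405639648 [ 591. -216.]
S 28.0 70.5 32.40766143798828 [-461. 1002.]
pos [ 583.5 -196.8  152.9] yaw 1.462 w 85.3 t 2.5 F [-1.   0.2  0.3] -> shift cm -1.34 0.80 13.49 turn -0.003
```

>>> apply_moves([
  [100, -1.3, 0.8, 2, 0],
  [100, -1.3, 0.8, 5, 0],
  [100, -1.3, 0.8, 8, 0],
  [100, -1.3, 0.8, 11, 0],
  [100, -1.3, 0.8, 13.5, 0],
  [100, -1.3, 0.8, 13.5, 0],
  [100, -1.3, 0.8, 13.5, 0],
  [0, -1.3, 0.8, 13.5, 0],
  [0, -1.3, 0.8, 13.5, 0],
  [0, -1.3, 0.8, 13.5, 0],
  [0, -1.3, 0.8, 13.5, 0],
  [0, -1.3, 0.8, 13.5, 0],
])

```text
clock: 3.5
eef_pos: [591.4, -208.9, 22.8]
orientation: [0.001, 0.743, 0.669, 0.001]
wrist_force: [-3.0, 1.3, 10.1]
width: 56.5
```

```bash
python3 -c "
from h import *
print(case(0,-92),case(0,0))
go(*case(0,-92),170,PSI)"
```

```text
[665.98560837 155.78488495] [574.5 165.5]
pos [ 591.4 -208.9   22.8] yaw 1.465 w 56.5 t 3.5 F [-3.   1.3 10.1] -> shift cm 37.05 3.57 -14.72 turn 0.000
```

>>> apply_moves([
  [0, 0, 0, -3, 0],
  [0, 0, 0, -7, 0],
  [0, 0, 0, -11, 0],
  [0, 0, 0, -15, 0],
  [0, 37.1, 3.6, -15.5, 0],
  [0, 37.1, 3.6, -15.5, 0],
  [0, 37.1, 3.6, -15.5, 0],
  [0, 37.1, 3.6, -15.5, 0],
  [0, 37.1, 3.6, -15.5, 0],
  [0, 37.1, 3.6, -15.5, 0],
  [0, 37.1, 3.6, -15.5, 0],
  [0, 37.1, 3.6, -15.5, 0],
])

```text
clock: 4.5
eef_pos: [657.4, 120.1, 175.9]
orientation: [0.0, 0.744, 0.669, 0.001]
wrist_force: [0.5, -0.1, -2.5]
width: 56.4
```

```bash
python3 -c "
from h import *
go(*case(0,-92),34,PSI)"
```

```text
pos [657.4 120.1 175.9] yaw 1.465 w 56.4 t 4.5 F [ 0.5 -0.1 -2.5] -> shift cm 3.64 0.47 14.19 turn -0.000
```

>>> apply_moves([
  [0, 3.6, 0.5, 0, 0],
  [0, 3.6, 0.5, 4, 0],
  [0, 3.6, 0.5, 8, 0],
  [0, 3.6, 0.5, 11, 0],
  [0, 3.6, 0.5, 13, 0],
  [0, 3.6, 0.5, 14.2, 0],
  [0, 3.6, 0.5, 14.2, 0],
  [85, 3.6, 0.5, 14.2, 0],
  [85, 3.6, 0.5, 14.2, 0],
  [85, 3.6, 0.5, 14.2, 0],
  [85, 3.6, 0.5, 14.2, 0],
  [85, 3.6, 0.5, 12, 0],
])

```text
clock: 5.5
eef_pos: [664.4, 152.8, 51.1]
orientation: [-0.001, 0.744, 0.669, -0.002]
wrist_force: [0.5, -0.0, -0.9]
width: 72.7
```

```bash
python3 - <<'E'
from h import *
W=get_image("wrist");T=get_image("top")
for c in blobs(T["img"],*COL["white"],amin=250):
    (x,y),r=cv2.minEnclosingCircle(c); print("T",x,y,r,cast(T,(x,y),60).round())
crop(W["img"],0,0,640,480,1,"w1")
go(475,-109,170,PSI)
E
```

```text
T 317.65496826171875 275.68450927734375 14.143455505371094 [ 475. -110.]
T 437.5 264.5 24.545974731445312 [ 504. -357.]
T 508.9160461425781 245.82846069335938 17.27821159362793 [ 547. -504.]
T 320.435791015625 140.17889404296875 20.719310760498047 [ 756. -108.]
T 69.9832763671875 113.53181457519531 56.03776550292969 [796. 413.]
pos [667.6 153.4  58.1] yaw 1.465 w 72.6 t 5.6 F [1.  0.  2.1] -> shift cm -28.13 -16.38 -11.19 turn -0.000
```

View pics/w1.png

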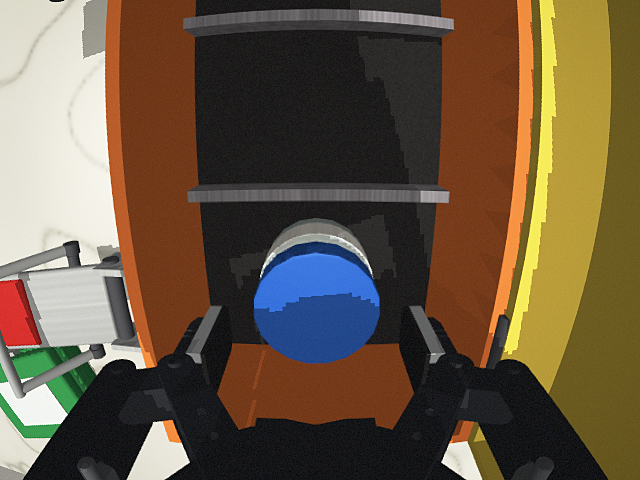

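The blue jar stands upright in its bay at (317,300). Now the white jar.

>>> apply_moves([
  [85, 0, 0, -4, 0],
  [85, 0, 0, -8, 0],
  [85, 0, 0, -11.5, 0],
  [100, -28.1, -16.4, -11.2, 0],
  [100, -28.1, -16.4, -11.2, 0],
  [100, -28.1, -16.4, -11.2, 0],
  [100, -28.1, -16.4, -11.2, 0],
  [100, -28.1, -16.4, -11.2, 0],
  [100, -28.1, -16.4, -11.2, 0],
  [100, -28.1, -16.4, -11.2, 0],
  [100, -28.1, -16.4, -11.2, 0],
  [100, -28.1, -16.4, -11.2, 0],
])

```text
clock: 6.6
eef_pos: [470.9, -112.5, 167.0]
orientation: [0.001, 0.745, 0.667, -0.0]
wrist_force: [-0.1, 0.4, -0.0]
width: 85.1
```

```bash
python3 - <<'E'
from h import *
W=get_image("wrist")
for c in blobs(W["img"],*COL["white"],amin=1500):
    (x,y),r=cv2.minEnclosingCircle(c); print("W",x,y,r,cast(W,(x,y),60,True))
go(475,-109.5,20,PSI)
E
```

```text
W 77.5 280.0 47.59474182128906 [ 491.40161667 -338.10344574]
W 326.1116027832031 232.69850158691406 32.321041107177734 [ 471.74897751 -104.22890476]
pos [ 472.3 -110.9  167.1] yaw 1.461 w 85.5 t 6.7 F [0.6 0.8 0.2] -> shift cm 0.17 0.26 14.71 turn -0.004
```

>>> apply_moves([
  [100, 0.25, 0.2, 2, 0],
  [100, 0.25, 0.2, 6, 0],
  [100, 0.25, 0.2, 9, 0],
  [100, 0.25, 0.2, 12, 0],
  [100, 0.25, 0.2, 14.4, 0],
  [100, 0.25, 0.2, 14.4, 0],
  [100, 0.25, 0.2, 14.4, 0],
  [0, 0.25, 0.2, 14.4, 0],
  [0, 0.25, 0.2, 14.4, 0],
  [0, 0.25, 0.2, 14.4, 0],
  [0, 0.25, 0.2, 14.4, 0],
  [0, 0.25, 0.2, 14.4, 0],
])

```text
clock: 7.65
eef_pos: [476.8, -106.9, 24.8]
orientation: [0.001, 0.743, 0.669, 0.001]
wrist_force: [-1.6, 1.9, 10.0]
width: 56.4
```

```bash
python3 -c "
from h import *
go(*case(0,0),180,PSI)"
```

```text
pos [ 476.8 -106.9   24.8] yaw 1.465 w 56.4 t 7.7 F [-1.6  1.9 10. ] -> shift cm 28.12 6.84 -15.52 turn 0.000
```

>>> apply_moves([
  [0, 0, 0, -3, 0],
  [0, 0, 0, -7, 0],
  [0, 0, 0, -11, 0],
  [0, 0, 0, -15, 0],
  [0, 28.1, 6.8, -15.5, 0],
  [0, 28.1, 6.8, -15.5, 0],
  [0, 28.1, 6.8, -15.5, 0],
  [0, 28.1, 6.8, -15.5, 0],
  [0, 28.1, 6.8, -15.5, 0],
  [0, 28.1, 6.8, -15.5, 0],
  [0, 28.1, 6.8, -15.5, 0],
  [0, 28.1, 6.8, -15.5, 0],
])

```text
clock: 8.65
eef_pos: [574.1, 171.0, 178.2]
orientation: [-0.0, 0.742, 0.67, 0.001]
wrist_force: [-1.1, 0.2, -1.3]
width: 55.9
```

```bash
python3 -c "
from h import *
go(*case(0,0),35,PSI)"
```

```text
pos [574.1 171.  178.2] yaw 1.469 w 55.9 t 8.7 F [-1.1  0.2 -1.3] -> shift cm -0.55 0.10 14.32 turn 0.004
```

>>> apply_moves([
  [0, -0.5, 0.1, 3, 0],
  [0, -0.5, 0.1, 6, 0],
  [0, -0.5, 0.1, 9, 0],
  [0, -0.5, 0.1, 12, 0],
  [0, -0.5, 0.1, 13.5, 0],
  [0, -0.5, 0.1, 14.3, 0],
  [0, -0.5, 0.1, 14.3, 0],
  [85, -0.5, 0.1, 14.3, 0],
  [85, -0.5, 0.1, 14.3, 0],
  [85, -0.5, 0.1, 14.3, 0],
  [85, -0.5, 0.1, 14.3, 0],
  [85, -0.5, 0.1, 12, 0],
])

```text
clock: 9.65
eef_pos: [571.5, 160.0, 54.0]
orientation: [-0.001, 0.744, 0.669, -0.002]
wrist_force: [0.7, 0.1, -1.5]
width: 73.1
```

>>> apply_moves([
  [85, 0, 0, -4, 0],
  [85, 0, 0, -8, 0],
  [50, 0, 0, -12, 0],
  [0, 0, 0, -16, 0],
  [0, 0, 0, -20, 0],
  [0, 0, 0, -24, 0],
  [0, 0, 0, -28, 0],
  [0, 0, 0, -29, 0],
])

```text
clock: 10.32
eef_pos: [573.8, 160.6, 355.0]
orientation: [0.002, 0.744, 0.669, 0.004]
wrist_force: [0.6, 0.3, 0.7]
width: 0.5
```

```bash
python3 - <<'E'
from h import *
np.set_printoptions(precision=1,suppress=True)
W=get_image("wrist");T=get_image("top");crop(W["img"],0,0,640,480,1,"w2")
for c in blobs(W["img"],*COL["orange"],amin=4000): print(cv2.approxPolyDP(cv2.convexHull(c),5,True)[:,0].tolist())
a=T["img"][110:320,60:280]; crop(T["img"],60,100,220,220,3,"t2")
go(*case(135,0),300,PSI); print(W["R"],-W["R"].T@W["t"])
E
```

```text
[[383, 59], [374, 308], [260, 308], [251, 58]]
pos [573.9 160.6 351. ] yaw 1.465 w 0.2 t 10.4 F [ 0.2 -0.5 -0.8] -> shift cm 13.99 0.01 5.10 turn -0.000
[[ 0.1  1.   0. ]
 [ 0.9 -0.1  0.3]
 [ 0.3 -0.  -0.9]] [490.1 169.1 517.7]
```

View pics/w2.png

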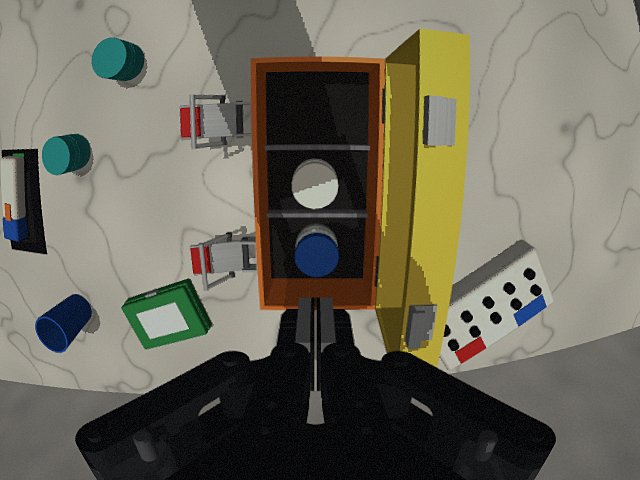

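Both jars are upright in their bays, white at (315,185) and blue at (317,255). I'll refine the case pose from this wrist view, then go behind the lid.

```bash
python3 - <<'E'
from h import *
np.set_printoptions(precision=1,suppress=True)
W=get_image("wrist");T=get_image("top")
P=np.array([cast(W,p,96,True) for p in [(374,308),(383,59),(260,308),(251,58)]])
print(P,P.mean(0))
d=P[1]+P[3]-P[0]-P[2]; print("ydir ang-90:",np.arctan2(d[1],d[0])-np.pi/2, np.linalg.norm(d)/2)
d=P[0]+P[1]-P[2]-P[3]; print("xdir ang:",np.arctan2(d[1],d[0]), np.linalg.norm(d)/2)
for c in blobs(W["img"],*COL["red"],amin=100):
    (x,y),r=cv2.minEnclosingCircle(c); print("red",x,y,cast(W,(x,y),80,True),cast(W,(x,y),95,True))
# lid silhouette in the wrist image: outer edge of lid
for c in blobs(W["img"],*COL["yellow"],amin=4000): print(cv2.approxPolyDP(cv2.convexHull(c),5,True)[:,0].tolist())
E
```

```text
[[729.  221.1]
 [426.9 252.3]
 [713.3  75. ]
 [410.6 107.2]] [569.9 163.9]
ydir ang-90: 1.4662729588199763 304.0622778981636
xdir ang: 1.4613188406467241 146.44452501136882
red 471.5 351.5 [837.2 372.7] [825.2 365.6]
red 194.71788024902344 262.025146484375 [647.7  -4.4] [642.3   1.6]
red 185.0 122.5 [470.8  16. ] [471.4  21.3]
[[421, 28], [471, 35], [464, 204], [437, 368], [387, 352], [376, 312], [386, 63]]
```

```bash
sed -i 's/^C=.*; PSI/C=np.array([572.,164.7]); PSI/' h.py; python3 - <<'E'
from h import *
go(*case(185,0),351,PSI)
u,h=130,14
for q in np.arange(1.8,-.01,-.15):
    print("%.2f  x %.0f z %.0f"%(q,75-u*np.cos(q)+40*np.sin(q)+h,96+u*np.sin(q)+40*np.cos(q)))
E
```

```text
pos [573.4 160.5 346.9] yaw 1.465 w 0.2 t 10.5 F [ 0.7  0.2 -0.5] -> shift cm 18.90 -0.18 -0.41 turn -0.000
1.80  x 157 z 214
1.65  x 139 z 222
1.50  x 120 z 229
1.35  x 100 z 232
1.20  x 79 z 232
1.05  x 59 z 229
0.90  x 40 z 223
0.75  x 21 z 214
0.60  x 4 z 202
0.45  x -11 z 189
0.30  x -23 z 173
0.15  x -34 z 155
0.00  x -41 z 136
```

>>> apply_moves([
  [0, 18.9, -0.2, 0, 0],
  [0, 18.9, -0.2, 0, 0],
  [0, 18.9, -0.2, 0, 0],
  [0, 18.9, -0.2, 0, 0],
  [0, 18.9, -0.2, 0, 0],
  [0, 18.9, -0.2, 4, 0],
  [0, 18.9, -0.2, 8, 0],
  [0, 18.9, -0.2, 12, 0],
  [0, 18.9, -0.2, 14.2, 0],
  [0, 18.9, -0.2, 14.2, 0],
  [0, 18.9, -0.2, 14.2, 0],
])

```text
clock: 11.43
eef_pos: [590.7, 348.3, 203.9]
orientation: [-0.0, 0.743, 0.669, -0.002]
wrist_force: [0.3, -0.2, 1.1]
width: -0.2
```

>>> apply_moves([
  [0, -2, 0, -0.5, 0],
  [0, -3.5, 0, -1, 0],
  [0, -5, 0, -1.8, 0],
  [0, -6.5, 0, -2.4, 0],
  [0, -8.5, 0, -2.7, 0],
  [0, -10.6, 0, -2.7, 0],
  [0, -12.6, 0, -2.4, 0],
  [0, -14.5, 0, -1.8, 0],
  [0, -16.4, 0, -0.9, 0],
  [0, -18.1, 0, 0.3, 0],
  [0, -18.1, 0, 0.3, 0],
])

```text
clock: 12.35
eef_pos: [571.7, 165.5, 201.9]
orientation: [0.0, 0.744, 0.668, -0.0]
wrist_force: [-0.6, -0.6, -0.5]
width: 0.4
```

```bash
python3 - <<'E'
from h import *
S=get_image("side");crop(S["img"],200,60,220,165,3,"s3")
go(*case(4,0),202,PSI)
E
```

```text
pos [572.  166.8 203. ] yaw 1.463 w 0.4 t 12.4 F [ 0.3 -0.1  0.8] -> shift cm 0.19 0.02 0.10 turn -0.002
```

View pics/s3.png

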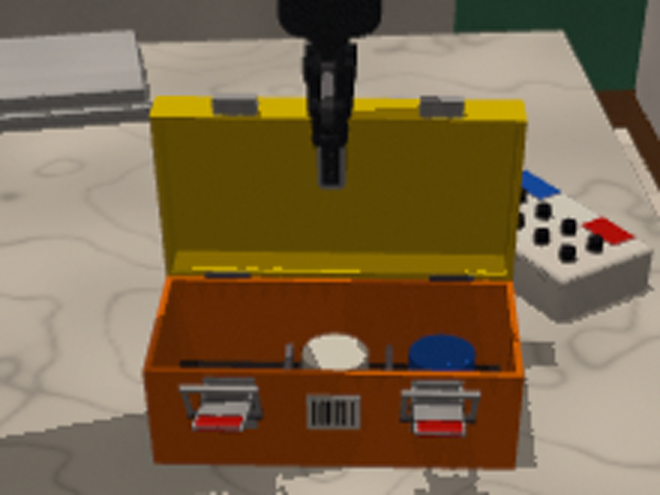

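```bash
python3 - <<'E'
from h import *
T=get_image("top");S=get_image("side")
for d in(T,S):
  for c in blobs(d["img"],*COL["yellow"],amin=500): print(cv2.minAreaRect(c),cv2.approxPolyDP(cv2.convexHull(c),3,True)[:,0].tolist())
for q in(1.4,1.6,1.75):
  for y in(-155,155):
    for n,(a,b) in dict(inner=(150,0),outer=(150,40),outbase=(0,40)).items():
      x=75-a*np.cos(q)+b*np.sin(q);z=96+a*np.sin(q)+b*np.cos(q);X=np.r_[case(x,y),z]
      print(q,y,n,np.round(proj(T,X)),np.round(proj(S,X)))
print(np.round(proj(S,np.r_[get_obs()["eef_pos"]])))
E
```

```text
((103.47346496582031, 271.39825439453125), (48.093238830566406, 61.53007888793945), 3.814074993133545) [[86, 242], [110, 241], [115, 247], [125, 296], [100, 302], [79, 299]]
((129.62423706054688, 142.80177307128906), (61.15385055541992, 39.00000762939453), 22.61986541748047) [[106, 120], [128, 121], [154, 142], [150, 172], [101, 152]]
((312.2022705078125, 122.02155303955078), (125.05327606201172, 59.57750701904297), 0.7252242565155029) [[251, 93], [373, 93], [370, 152], [256, 150]]
1.4 -155 inner [142. 124.] [375. 105.]
1.4 -155 outer [117. 120.] [374.  96.]
1.4 -155 outbase [134. 138.] [369. 144.]
1.4 155 inner [114. 305.] [247. 104.]
1.4 155 outer [ 89. 302.] [249.  95.]
1.4 155 outbase [110. 294.] [256. 143.]
1.6 -155 inner [124. 121.] [374.  99.]
1.6 -155 outer [101. 118.] [373.  93.]
1.6 -155 outbase [135. 139.] [369. 146.]
1.6 155 inner [ 96. 302.] [249.  98.]
1.6 155 outer [ 73. 299.] [251.  92.]
1.6 155 outbase [112. 293.] [256. 145.]
1.75 -155 inner [111. 120.] [373.  96.]
1.75 -155 outer [ 90. 118.] [372.  93.]
1.75 -155 outbase [137. 140.] [369. 149.]
1.75 155 inner [ 83. 301.] [250.  95.]
1.75 155 outer [ 62. 297.] [252.  91.]
1.75 155 outbase [113. 293.] [256. 147.]
[310. 129.]
```

```bash
python3 - <<'E'
from h import *
go(*case(150,0),190,PSI)
E
```

```text
pos [572.5 168.5 203.9] yaw 1.464 w 0.3 t 12.5 F [0.4 0.2 0.2] -> shift cm 14.62 -0.02 1.39 turn -0.001
```

>>> apply_moves([
  [0, 0, 0, -4, 0],
  [0, 0, 0, -8, 0],
  [0, 3, 0, -9, 0],
  [0, 7, 0, -9, 0],
  [0, 11, 0, -9, 0],
  [0, 15, 0, -9, 0],
  [0, 15.5, 0, -5, 0],
  [0, 15.5, 0, -1, 0],
  [0, 15.5, 0, 1.3, 0],
  [0, 15.5, 0, 1.3, 0],
  [0, 15.5, 0, 1.3, 0],
])

```text
clock: 13.42
eef_pos: [588.4, 323.4, 190.0]
orientation: [-0.0, 0.743, 0.669, -0.0]
wrist_force: [0.2, -0.2, 0.7]
width: 0.1
```

>>> apply_moves([
  [0, -1, 0, 0, 0],
  [0, -2, 0, 0, 0],
  [0, -3, 0, 0, 0],
])

```text
clock: 13.67
eef_pos: [586.0, 292.1, 191.9]
orientation: [0.001, 0.744, 0.669, 0.001]
wrist_force: [1.0, 0.3, 0.2]
width: -0.1
```

```bash
python3 - <<'E'
from h import *
p=get_obs()["eef_pos"]; c,s=np.cos(PSI),np.sin(PSI); d=p[:2]-C; print("case x,y",c*d[0]+s*d[1],-s*d[0]+c*d[1],p[2])
T=get_image("top");S=get_image("side")
for c in blobs(S["img"],*COL["yellow"],amin=500): print(cv2.approxPolyDP(cv2.convexHull(c),3,True)[:,0].tolist())
im=np.hstack([S["img"][60:220,200:420],T["img"][100:260,60:280]]);crop(im,0,0,440,160,1.8,"st4")
E
```

```text
case x,y 128.11661722776475 -0.43902190947324904 191.87081104354678
[[374, 94], [370, 152], [256, 150], [252, 92]]
```

View pics/st4.png

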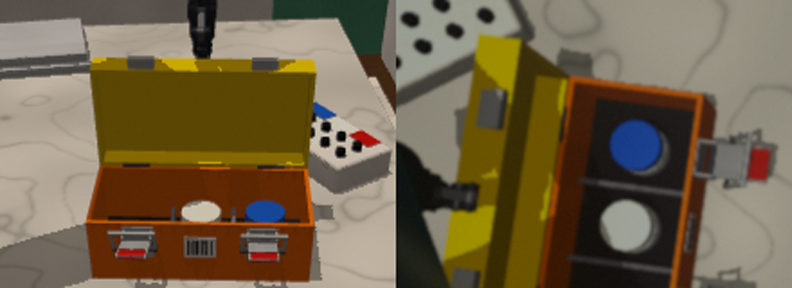

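The fingers are behind the upright lid, at (200,40) in the left half and (455,195) in the right half. I'll continue in small pushes.

>>> apply_moves([
  [0, -0.7, 0, 0, 0],
  [0, -1.4, 0, 0, 0],
  [0, -2, 0, 0, 0],
])

```text
clock: 14.02
eef_pos: [583.6, 273.2, 190.8]
orientation: [-0.0, 0.743, 0.669, 0.001]
wrist_force: [0.8, 4.8, 6.2]
width: 0.1
```

>>> apply_moves([
  [0, -0.7, 0, 0, 0],
  [0, -1.4, 0, 0, 0],
  [0, -2, 0, 0, 0],
])

```text
clock: 14.27
eef_pos: [581.6, 253.2, 190.9]
orientation: [0.0, 0.743, 0.669, 0.001]
wrist_force: [0.9, 3.8, 6.3]
width: 0.1
```

```bash
python3 - <<'E'
from h import *
S=get_image("side");go(0,0,0)
for c in blobs(S["img"],*COL["yellow"],amin=500): print(cv2.approxPolyDP(cv2.convexHull(c),3,True)[:,0].tolist())
E
```

```text
pos [581.5 252.3 190.8] yaw 1.465 w 0.2 t 14.3 F [0.5 1.8 3.4] -> shift cm -31.25 -55.15 19.08 turn 0.000
[[375, 99], [370, 152], [255, 148], [249, 98]]
```

>>> apply_moves([
  [0, -0.8, 0, -0.3, 0],
  [0, -1.6, 0, -0.4, 0],
  [0, -2.6, 0, -0.2, 0],
  [0, -3.6, 0, 0, 0],
  [0, -4.6, 0, 0.3, 0],
  [0, -5.5, 0, 0.7, 0],
  [0, -6.4, 0, 1.3, 0],
  [0, -7.2, 0, 1.8, 0],
])

```text
clock: 14.98
eef_pos: [573.6, 180.2, 171.2]
orientation: [0.0, 0.744, 0.669, 0.0]
wrist_force: [1.0, -0.5, 5.0]
width: 0.2
```

```bash
python3 - <<'E'
from h import *
S=get_image("side");go(*case(16,0),174)
for c in blobs(S["img"],*COL["yellow"],amin=300): print(cv2.approxPolyDP(cv2.convexHull(c),3,True)[:,0].tolist())
for q in (.4,.6,.8): print(q,np.round(proj(S,np.r_[case(75-150*np.cos(q)+40*np.sin(q),-155),96+150*np.sin(q)+40*np.cos(q)])))
E
```

```text
pos [573.2 179.1 170. ] yaw 1.464 w -0.2 t 15.0 F [ 1.7 -2.   0.2] -> shift cm 0.15 0.03 -0.40 turn 0.000
[[376, 130], [376, 147], [371, 152], [257, 151], [246, 145], [246, 129]]
0.4 [376. 145.]
0.6 [376. 132.]
0.8 [376. 120.]
```

>>> apply_moves([
  [0, -0.9, 0, 0.7, 0],
  [0, -1.8, 0, 1.5, 0],
  [0, -2.5, 0, 2.3, 0],
  [0, -3.1, 0, 3.1, 0],
  [0, -3.6, 0, 4, 0],
  [0, -4.1, 0, 4.7, 0],
  [0, -4.1, 0, 5.0, 0],
  [0, -4.1, 0, 5.0, 0],
])

```text
clock: 15.7
eef_pos: [568.9, 140.6, 120.2]
orientation: [-0.0, 0.744, 0.669, -0.001]
wrist_force: [-1.0, 0.9, -0.1]
width: 0.2
```

```bash
python3 - <<'E'
from h import *
S=get_image("side");go(*case(-26,0),121)
for c in blobs(S["img"],*COL["yellow"],amin=300): print(cv2.approxPolyDP(cv2.convexHull(c),3,True)[:,0].tolist())
for q in (0,.1,.2): print(q,np.round(proj(S,np.r_[case(75-150*np.cos(q)+40*np.sin(q),-155),96+150*np.sin(q)+40*np.cos(q)])),np.round(proj(S,np.r_[case(75-150*np.cos(q),-155),96+150*np.sin(q)])))
E
```

```text
pos [569.1 140.9 120.9] yaw 1.465 w -0.1 t 15.8 F [ 0.7 -0.7  0.7] -> shift cm -0.20 0.04 -0.01 turn 0.000
[[372, 143], [374, 182], [260, 181], [247, 177], [254, 139]]
0 [375. 172.] [373. 186.]
0.1 [375. 165.] [374. 180.]
0.2 [375. 159.] [374. 175.]
```

>>> apply_moves([
  [0, -0.5, 0, 0.3, 0],
  [0, -1, 0, 0.6, 0],
  [0, -1, 0, 0.9, 0],
  [0, -1, 0, 0.9, 0],
])

```text
clock: 16.08
eef_pos: [568.5, 130.3, 114.8]
orientation: [0.001, 0.744, 0.669, 0.0]
wrist_force: [-10.0, -5.3, 22.3]
width: -0.2
```

```bash
python3 - <<'E'
from h import *
S=get_image("side");T=get_image("top");go(*case(-36,0),121)
for c in blobs(S["img"],*COL["yellow"],amin=300): print(cv2.approxPolyDP(cv2.convexHull(c),3,True)[:,0].tolist())
crop(S["img"],230,90,160,130,4.5,"s5")
E
```

```text
pos [568.5 130.3 114.8] yaw 1.465 w -0.0 t 16.2 F [-10.   -4.9  21.8] -> shift cm -0.14 -0.02 -0.62 turn 0.000
[[371, 140], [374, 184], [250, 183], [247, 179], [254, 139]]
```

View pics/s5.png

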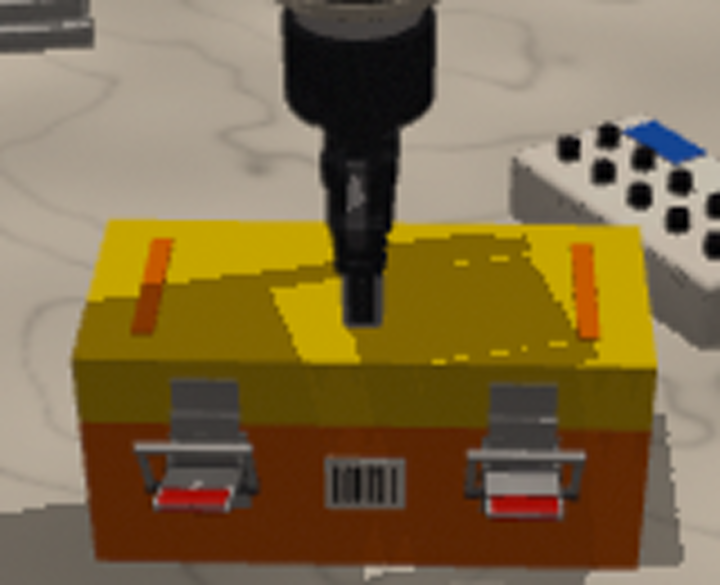

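```bash
python3 - <<'E'
from h import *
S=get_image("side");T=get_image("top")
for y in(85,-85):
 for q in(1.5,1.65,1.8):
  px,pz=-92,78
  tip=np.r_[case(px-70*np.sin(q+.21),y),pz-70*np.cos(q+.21)]
  b0=(px-20*np.sin(q),pz-20*np.cos(q)); bar=np.r_[case(b0[0]-47.5*.5,y),b0[1]+47.5*.866]
  print(y,q,"tip S",np.round(proj(S,tip),1),"T",np.round(proj(T,tip),1),"bar S",np.round(proj(S,bar),1),"T",np.round(proj(T,bar),1),bar.round(0))
for d in (S,T):
  for c in blobs(d["img"],*COL["red"],amin=40):
    print(np.round(cv2.minAreaRect(c)[0],1),cv2.approxPolyDP(c,1.5,True)[:,0].tolist())
crop(T["img"],195,160,90,130,4.5,"t6")
E
```

```text
85 1.5 tip S [271.3 208.7] T [255.9 276.6] bar S [271.5 191.6] T [240.9 275.4] [473.  39. 118.]
85 1.65 tip S [271.1 204.6] T [254.1 276.6] bar S [271.4 190.5] T [240.6 275.4] [473.  39. 121.]
85 1.8 tip S [271.  200.1] T [251.6 276.5] bar S [271.4 189.3] T [240.1 275.4] [473.  39. 124.]
-85 1.5 tip S [345.1 209.8] T [267.6 192.7] bar S [345.4 192.6] T [253.1 189. ] [642.  21. 118.]
-85 1.65 tip S [345.2 205.6] T [266.  191.9] bar S [345.4 191.5] T [252.9 188.8] [642.  21. 121.]
-85 1.8 tip S [345.4 201.2] T [263.6 191. ] bar S [345.4 190.3] T [252.5 188.5] [642.  21. 124.]
[346.  201.5] [[339, 200], [340, 203], [353, 203], [352, 200]]
[402.2 136.4] [[395, 134], [403, 140], [410, 138], [402, 133]]
[248.7 275.5] [[245, 267], [243, 282], [252, 284], [254, 268]]
[261. 191.] [[258, 183], [256, 198], [264, 199], [266, 184]]
[87.2 83.9] [[94, 74], [75, 83], [80, 94], [99, 85]]
```

View pics/t6.png

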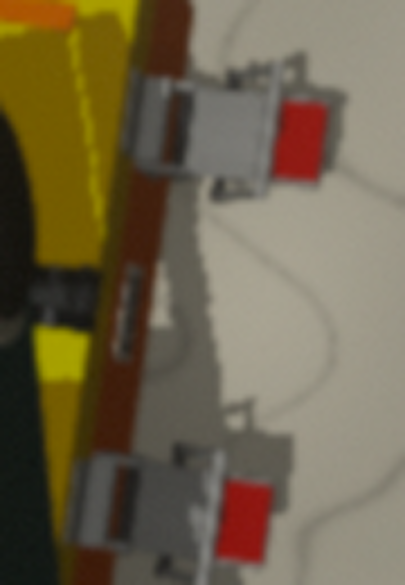

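The lid is flush shut (seam at s5 row 425). Both loops still lean out, with bars at s5 (193,452) and (525,458), and the levers point out and up at q≈1.7. The visible fingertips sit about 20 mm above the reported TCP. Now latch A's loop.

```bash
python3 - <<'E'
from h import *
go(*case(-180,85),94,PSI)
E
```

```text
pos [568.5 130.3 114.8] yaw 1.465 w 0.1 t 16.3 F [-11.   -5.4  22.1] -> shift cm -14.55 -8.52 2.08 turn -0.000
```

>>> apply_moves([
  [0, 0, 0, -3, 0],
  [0, 0, 0, -6, 0],
  [0, -3.5, -2, -7, 0],
  [0, -7, -4, -7, 0],
  [0, -10.5, -6, -7, 0],
  [0, -14.5, -8.5, -7, 0],
  [0, -14.5, -8.5, -4, 0],
  [0, -14.5, -8.5, -1, 0],
  [0, -14.5, -8.5, 1.8, 0],
  [0, -14.5, -8.5, 1.8, 0],
])

```text
clock: 17.12
eef_pos: [465.9, -4.6, 89.5]
orientation: [-0.002, 0.744, 0.668, -0.002]
wrist_force: [-1.0, -0.6, -1.4]
width: 0.1
```

```bash
python3 - <<'E'
from h import *
go(*case(-97,85),95,PSI)
E
```

```text
pos [465.9  -4.6  89.5] yaw 1.464 w 0.1 t 17.1 F [-1.  -0.6 -1.4] -> shift cm 8.26 0.26 -0.55 turn -0.001
```

>>> apply_moves([
  [0, 0, 0.2, -0.6, 0],
  [0, 1.2, 0.2, -0.6, 0],
  [0, 2.4, 0.2, -0.6, 0],
  [0, 3.6, 0.2, -0.6, 0],
  [0, 4.8, 0.2, -0.6, 0],
  [0, 6, 0.2, -0.6, 0],
  [0, 7.2, 0.2, -0.6, 0],
  [0, 8.2, 0.2, -0.6, 0],
  [0, 8.2, 0.2, -0.6, 0],
])

```text
clock: 17.87
eef_pos: [479.4, 78.7, 101.1]
orientation: [0.0, 0.743, 0.669, 0.0]
wrist_force: [-0.2, -0.0, 0.4]
width: -0.0
```

>>> apply_moves([
  [0, 0, 0, -3, 0],
  [0, 0, 0, -7, 0],
  [0, 0, 0, -11, 0],
  [0, 0, 0, -12, 0],
])

```text
clock: 18.2
eef_pos: [480.3, 77.0, 227.1]
orientation: [0.002, 0.743, 0.669, 0.003]
wrist_force: [-0.4, -0.4, 0.9]
width: -0.2
```

```bash
python3 - <<'E'
from h import *
S=get_image("side");crop(S["img"],230,130,160,95,4.5,"s7")
go(*case(-180,-85),215,PSI)
E
```

```text
pos [480.5  77.  226.4] yaw 1.465 w 0.1 t 18.2 F [-0.  -0.5  2.2] -> shift cm -8.32 16.68 1.14 turn 0.000
```

View pics/s7.png

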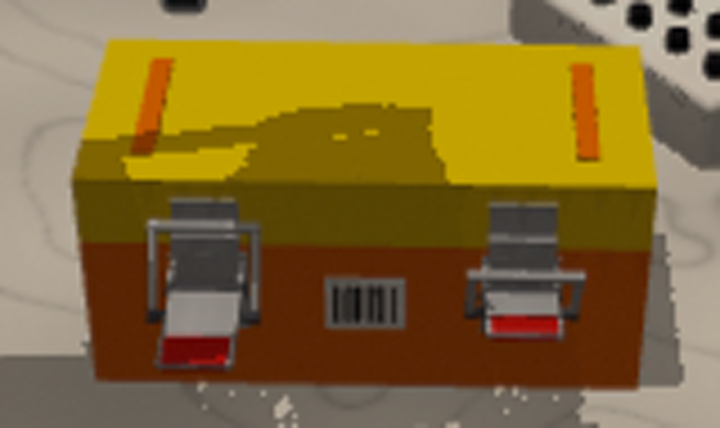

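```bash
python3 - <<'E'
from h import *
S=get_image("side");T=get_image("top")
for n,x,z in(("groove",-82,106.5),("on lid",-78,116),("on lip out",-92,110),("atop lip",-87,114),("rim top edge",-75,136)): print(n,np.round(proj(S,np.r_[case(x,85),z]),1),np.round(proj(T,np.r_[case(x,85),z]),1))
for q in (1.2,1.3,1.4,1.5,1.6): print(q,np.round(proj(S,np.r_[case(-92-70*np.sin(q+.21),85),78-70*np.cos(q+.21)]),1),np.round(proj(T,np.r_[case(-92-70*np.sin(q+.21),85),78-70*np.cos(q+.21)]),1))
for d in(S,T):
  for c in blobs(d["img"],*COL["red"],amin=20): print(np.round(cv2.minAreaRect(c)[0],1),cv2.approxPolyDP(c,1.5,True)[:,0].tolist())
crop(S["img"],255,160,110,65,7,"s8")
E
```

```text
groove [274.1 182.4] [214.6 271.5]
on lid [274.  178.2] [211.5 271.4]
on lip out [273.6 183.6] [219.3 272.3]
atop lip [273.7 181. ] [216.3 272. ]
rim top edge [273.6 170.4] [207.7 271.5]
1.2 [271.9 215.8] [257.1 276.2]
1.3 [271.7 213.6] [257.  276.3]
1.4 [271.5 211.3] [256.6 276.5]
1.5 [271.3 208.7] [255.9 276.6]
1.6 [271.2 206. ] [254.8 276.6]
[273.  207.5] [[266, 205], [266, 210], [279, 210], [280, 205]]
[346.  201.5] [[339, 200], [340, 203], [353, 203], [352, 200]]
[402.2 136.4] [[395, 134], [403, 140], [410, 138], [402, 133]]
[252.1 275.4] [[249, 267], [246, 282], [255, 283], [258, 269]]
[261.2 190.8] [[258, 183], [256, 198], [264, 199], [267, 185], [265, 183]]
[87.2 83.9] [[94, 74], [75, 83], [80, 94], [99, 85]]
```

View pics/s8.png

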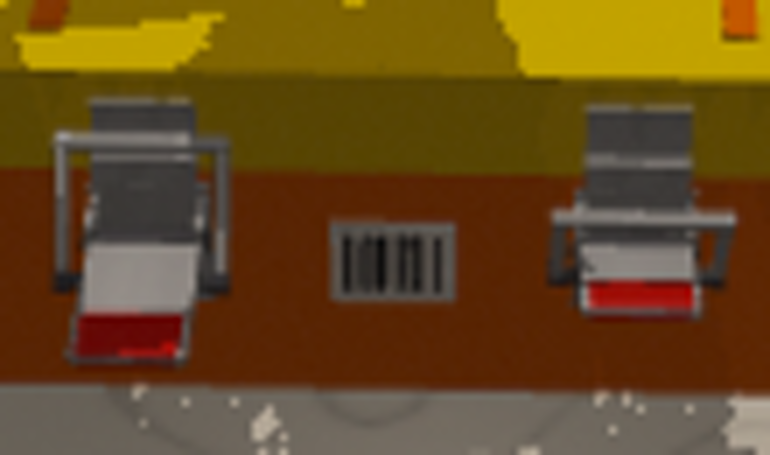

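```bash
python3 - <<'E'
from h import *
T=get_image("top")
crop(T["img"],195,165,80,130,6,"t9")
for y in (85,-85):
  for x,z in((-82,112),(-92,118)):
    for e in(-26,26): print(y,x,z,e,(np.array(proj(T,np.r_[case(x,y+e),z]))-[195,165])*6)
E
```

```text
85 -82 112 -26 [125.46743051 560.29658318]
85 -82 112 26 [102.60782412 719.15914409]
85 -92 118 -26 [152.36847364 564.44526695]
85 -92 118 26 [129.43343424 724.27984925]
-85 -82 112 -26 [199.46493451  46.05181501]
-85 -82 112 26 [176.94913463 202.5250967 ]
-85 -92 118 -26 [226.60572987  47.08488094]
-85 -92 118 26 [204.01769476 204.50118592]
```

View pics/t9.png

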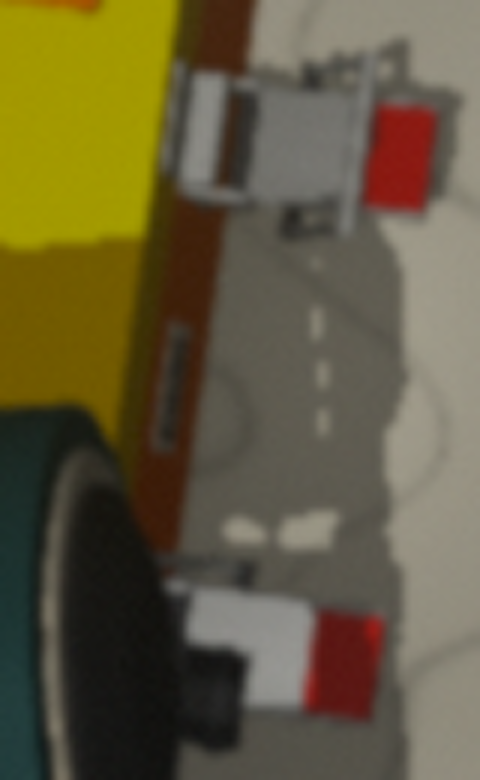

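>>> apply_moves([
  [0, -3, 4, 1, 0],
  [0, -6, 8, 1, 0],
  [0, -8.3, 12, 1.1, 0],
  [0, -8.3, 16.7, 2, 0],
  [0, -8.3, 16.7, 5, 0],
  [0, -8.3, 16.7, 8, 0],
  [0, -8.3, 16.7, 11, 0],
  [0, -8.3, 16.7, 12.7, 0],
  [0, -8.3, 16.7, 12.7, 0],
  [0, -8.3, 16.7, 12.7, 0],
])

```text
clock: 19.23
eef_pos: [635.5, -23.2, 91.9]
orientation: [-0.001, 0.744, 0.669, -0.001]
wrist_force: [0.5, 0.3, 1.6]
width: 0.3
```

```bash
python3 - <<'E'
from h import *
T=get_image("top");S=get_image("side")
crop(np.hstack([T["img"][250:300,195:265],S["img"][165:215,250:320]]),0,0,140,50,5.7,"t10")
go(*case(-100,-85),99,PSI)
E
```

```text
pos [636.8 -23.2  94.7] yaw 1.465 w -0.0 t 19.3 F [-0.1  0.1  0.3] -> shift cm 8.00 0.08 -0.43 turn 0.000
```

View pics/t10.png

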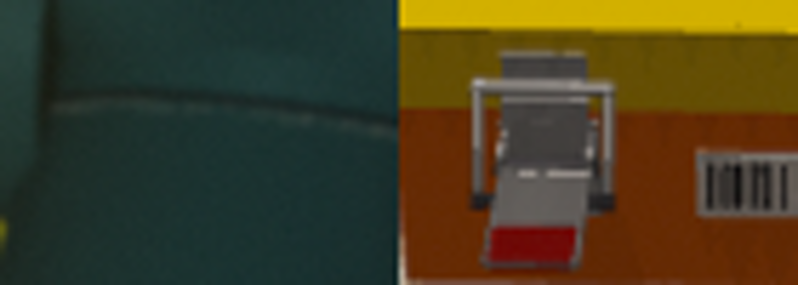

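>>> apply_moves([
  [0, 0, 0, -0.5, 0],
  [0, 1.2, 0, -0.5, 0],
  [0, 2.4, 0, -0.5, 0],
  [0, 3.6, 0, -0.5, 0],
  [0, 4.8, 0, -0.5, 0],
  [0, 6, 0, -0.5, 0],
  [0, 7.2, 0, -0.5, 0],
  [0, 8, 0, -0.5, 0],
  [0, 8, 0, -0.5, 0],
])

```text
clock: 20.08
eef_pos: [644.8, 58.3, 98.1]
orientation: [-0.0, 0.743, 0.669, -0.0]
wrist_force: [0.3, -0.8, 0.3]
width: -0.0
```

```bash
python3 - <<'E'
from h import *
S=get_image("side");go(0,0,0)
for c in blobs(S["img"],*COL["red"],amin=15): print(np.round(cv2.minAreaRect(c)[0],1),cv2.approxPolyDP(c,1.5,True)[:,0].tolist())
for y in (85,-85):
  for q in(1.3,1.4,1.5,1.7):
    print(y,q,"pivot",np.round(proj(S,np.r_[case(-92-20*np.sin(q),y),78-20*np.cos(q)]),1),"grip mid",np.round(proj(S,np.r_[case(-92-62*np.sin(q+.21),y),81-62*np.cos(q+.21)]),1))
E
```

```text
pos [644.7  57.3  98.1] yaw 1.466 w 0.1 t 20.1 F [-0.1 -0.3  0. ] -> shift cm -12.43 -63.52 9.81 turn 0.000
[273.  207.5] [[266, 205], [266, 210], [280, 209], [280, 205]]
[346.  206.5] [[339, 204], [340, 209], [353, 209], [352, 204]]
[402.2 136.4] [[395, 134], [403, 140], [410, 138], [402, 133]]
85 1.3 pivot [273.9 201. ] grip mid [271.9 210.3]
85 1.4 pivot [273.8 200.5] grip mid [271.8 208.2]
85 1.5 pivot [273.7 199.9] grip mid [271.6 206. ]
85 1.7 pivot [273.6 198.5] grip mid [271.4 201. ]
-85 1.3 pivot [344.4 202. ] grip mid [344.8 211.4]
-85 1.4 pivot [344.4 201.5] grip mid [344.9 209.3]
-85 1.5 pivot [344.5 200.9] grip mid [345. 207.]
-85 1.7 pivot [344.5 199.5] grip mid [345.2 202.1]
```

>>> apply_moves([
  [0, 0, 0, -3, 0],
  [0, 0, 0, -7, 0],
  [0, -2, -3, -11, 0],
  [0, -5, -6.5, -14, 0],
  [0, -5, -6.5, -14, 0],
  [0, -5, -6.5, -14, 0],
])

```text
clock: 20.63
eef_pos: [573.7, 11.5, 243.2]
orientation: [0.002, 0.744, 0.668, 0.002]
wrist_force: [-0.9, -1.4, 0.3]
width: -0.2
```

```bash
python3 - <<'E'
from h import *
W=get_image("wrist");go(0,0,0)
for y in(85,-85):
  for n,x,z in(("groove",-82,108),("front",-92,118),("lipfront",-89,110)):
    q=W["R"]@np.r_[case(x,y),z]+W["t"]; th=np.arctan2(np.hypot(q[0],q[1]),q[2]); v=q[:2]/np.hypot(q[0],q[1])*th*W["K"][0,0]; print(y,n,v+W["K"][:2,2])
crop(W["img"],100,0,400,330,2,"w11")
E
```

```text
pos [574.5  12.3 241. ] yaw 1.463 w -0.1 t 20.7 F [0.5 0.5 0.2] -> shift cm -7.39 -56.99 24.10 turn 0.000
85 groove [402.79545219  99.05901513]
85 front [393.17810037  97.72037787]
85 lipfront [394.81140319  98.45570057]
-85 groove [392.33929027 293.5856922 ]
-85 front [383.4134501  298.86788592]
-85 lipfront [385.20189635 294.72695217]
```

View pics/w11.png

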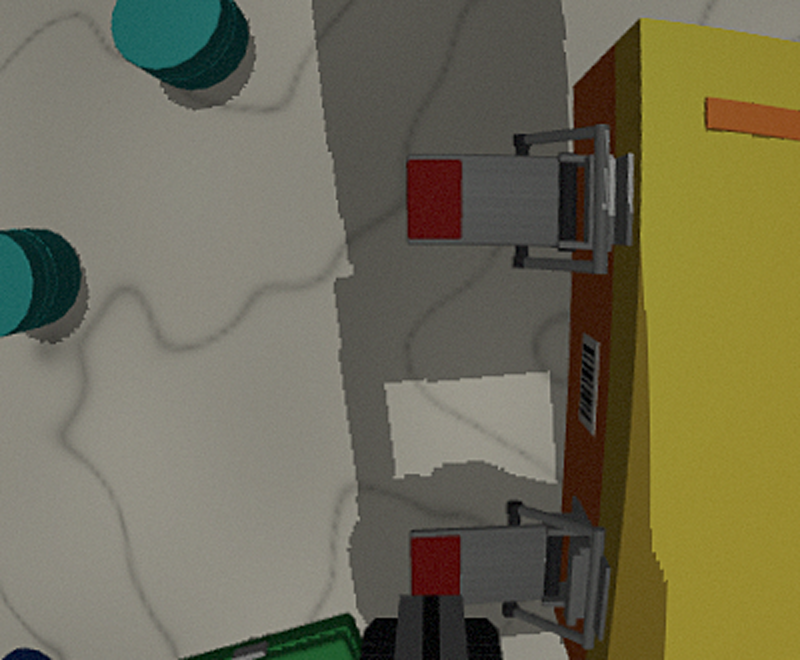

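```bash
python3 - <<'E'
from h import *
go(*case(-147,-85),120,PSI-np.pi/2)
E
```

```text
pos [574.5  12.3 241. ] yaw 1.463 w -0.1 t 20.7 F [0.5 0.5 0.2] -> shift cm 0.44 6.64 12.10 turn 1.569
```

>>> apply_moves([
  [0, 0.4, 6.6, 0, 0.12],
  [0, 0.4, 6.6, 0, 0.24],
  [0, 0.4, 6.6, 0, 0.36],
  [0, 0.4, 6.6, 0, 0.48],
  [0, 0.4, 6.6, 0, 0.6],
  [0, 0.4, 6.6, 0, 0.72],
  [0, 0.4, 6.6, 0, 0.84],
  [0, 0.4, 6.6, 0, 0.96],
  [0, 0.4, 6.6, 0, 1.08],
  [0, 0.4, 6.6, 0, 1.2],
  [0, 0.4, 6.6, 0, 1.32],
  [0, 0.4, 6.6, 0, 1.44],
])

```text
clock: 21.68
eef_pos: [641.2, 10.6, 236.7]
orientation: [-0.0, 1.0, 0.01, -0.001]
wrist_force: [-0.7, 0.1, 0.0]
width: -0.1
```

>>> apply_moves([
  [0, 0, 0, 0, 0.12],
  [0, 0, 0, 3, 0.129],
  [0, 0, 0, 6, 0.129],
  [0, 0, 0, 9, 0.129],
  [0, 0, 0, 12, 0.129],
  [0, 0, 0, 12, 0.129],
])

```text
clock: 22.18
eef_pos: [638.3, 10.7, 110.4]
orientation: [0.0, 0.999, -0.052, -0.005]
wrist_force: [-1.0, -0.0, -2.2]
width: -0.2
```

```bash
python3 - <<'E'
from h import *
go(*case(-147,-85),75,PSI-np.pi/2)
S=get_image("side")
for c in blobs(S["img"],*COL["red"],amin=15): print(np.round(cv2.minAreaRect(c)[0],1))
E
```

```text
pos [638.3  10.7 110.4] yaw -0.104 w -0.2 t 22.2 F [-1.  -0.  -2.2] -> shift cm 0.28 0.09 3.54 turn 0.002
[273.  207.5]
[346.  206.5]
[402.2 136.4]
```

>>> apply_moves([
  [0, 0.2, 0.1, 2, 0],
  [0, 0.2, 0.1, 4, 0],
  [0, 0.2, 0.1, 5, 0],
  [0, 0.2, 0.1, 5.8, 0],
  [0, 0.2, 0, 6.5, 0],
  [0, 0.2, -0.1, 7.1, 0],
])

```text
clock: 22.73
eef_pos: [643.7, 11.3, 48.2]
orientation: [0.0, 0.999, -0.052, 0.001]
wrist_force: [-0.1, -2.4, 1.6]
width: 0.1
```

```bash
python3 - <<'E'
from h import *
go(*case(-140,-85),32,PSI-np.pi/2)
S=get_image("side")
for c in blobs(S["img"],*COL["red"],amin=10): print(np.round(cv2.minAreaRect(c)[0],1))
for q in(1.2,1.0,.9,.7,.3,0): print(q,np.round(proj(S,np.r_[case(-92-62*np.sin(q+.21),-85),81-62*np.cos(q+.21)]),1))
E
```

```text
pos [643.7  11.3  48.2] yaw -0.104 w 0.1 t 22.7 F [-0.1 -2.4  1.6] -> shift cm -0.25 -0.50 1.62 turn 0.002
[345.5 213.5]
[273.  207.5]
[402.2 136.4]
1.2 [344.7 213.3]
1.0 [344.5 216.5]
0.9 [344.4 217.7]
0.7 [344.2 219.4]
0.3 [343.8 219.7]
0 [343.6 217.4]
```

>>> apply_moves([
  [0, -0.2, -0.2, 0.9, 0],
  [0, -0.2, -0.5, 1.6, 0],
  [0, -0.2, -1.1, 2.3, 0],
  [0, -0.2, -1.6, 2.7, 0],
  [0, -0.2, -2, 3, 0],
  [0, -0.2, -2.5, 3.2, 0],
  [0, -0.2, -2.8, 3.2, 0],
  [0, -0.2, -2.8, 3.2, 0],
])

```text
clock: 23.45
eef_pos: [643.7, 40.3, 15.2]
orientation: [-0.0, 0.999, -0.052, -0.0]
wrist_force: [-0.2, -0.6, -0.5]
width: 0.4
```

```bash
python3 - <<'E'
from h import *
go(*case(-117,-85),16,PSI-np.pi/2)
S=get_image("side")
for c in blobs(S["img"],*COL["red"],amin=10): print(np.round(cv2.minAreaRect(c)[0],1))
E
```

```text
pos [643.7  40.3  15.2] yaw -0.103 w 0.4 t 23.4 F [-0.2 -0.6 -0.5] -> shift cm 0.05 0.09 -0.08 turn 0.002
[344.5 216.5]
[273.  207.5]
[402.2 136.4]
```

>>> apply_moves([
  [0, 0, 2, 0, 0],
  [0, 0, 4, -2, 0],
  [0, 0, 4, -6, 0],
  [0, 0, 3, -10, 0],
  [0, -4, 3, -10, 0],
  [0, -8, 3, -10, 0],
  [0, -12, 3, -10, 0],
  [0, -16, 3, -10, 0],
  [0, -17, 3, -10, 0],
  [0, -17, 3, -10, 0],
])

```text
clock: 24.33
eef_pos: [470.1, 27.4, 116.2]
orientation: [-0.0, 0.999, -0.052, 0.001]
wrist_force: [0.6, 0.7, 0.5]
width: -0.1
```

```bash
python3 - <<'E'
from h import *
go(*case(-147,85),50,PSI-np.pi/2)
S=get_image("side")
for c in blobs(S["img"],*COL["red"],amin=10): print(np.round(cv2.minAreaRect(c)[0],1))
E
```

```text
pos [470.1  27.4 116.2] yaw -0.104 w -0.1 t 24.3 F [0.6 0.7 0.5] -> shift cm 0.18 -0.03 6.62 turn 0.002
[344.5 216.5]
[273.  207.5]
[402.2 136.4]
```

>>> apply_moves([
  [0, 0.2, 0, 3, 0],
  [0, 0.2, 0, 5, 0],
  [0, 0.2, 0, 6.3, 0],
  [0, 0.2, -0.1, 7, 0],
  [0, 0.2, -0.3, 7.6, 0],
  [0, 0.2, -0.7, 8.4, 0],
  [0, 0.2, -1.3, 9.1, 0],
  [0, 0.2, -1.9, 9.5, 0],
  [0, 0.2, -2.3, 9.8, 0],
  [0, 0.2, -2.8, 10, 0],
  [0, 0.2, -3, 10, 0],
  [0, 0.2, -3, 10, 0],
])

```text
clock: 25.38
eef_pos: [477.4, 57.1, 15.4]
orientation: [-0.0, 0.999, -0.052, -0.0]
wrist_force: [0.6, -0.2, -0.3]
width: 0.2
```

>>> apply_moves([
  [0, 0, 2, 0, 0],
  [0, 0, 4, -2, 0],
  [0, 0, 6, -6, 0],
  [0, 0, 10, -10, 0],
  [0, 0, 14, -12, 0],
  [0, 0, 18, -12, 0],
  [0, 0, 20, -12, 0],
  [0, 0, 20, -12, 0],
])

```text
clock: 26.05
eef_pos: [455.9, -147.3, 137.1]
orientation: [0.001, 0.999, -0.054, 0.001]
wrist_force: [-0.2, 1.0, 0.0]
width: 0.2
```

```bash
python3 - <<'E'
from h import *
S=get_image("side");T=get_image("top");go(0,0,0)
for c in blobs(S["img"],*COL["red"],amin=10): print(np.round(cv2.minAreaRect(c)[0],1))
p=[cv2.resize(a,(780,280)) for a in (S["img"][165:225,240:407],)]
t=cv2.resize(np.rot90(T["img"][165:300,195:265]),(560,290)); t=np.pad(t,((0,0),(0,220),(0,0)))
crop(np.vstack([p[0],t]),0,0,780,570,1,"f12")
for n,d,X in(("A",T,(-82,85)),("B",T,(-82,-85))): print(n,proj(T,np.r_[case(*X),106.5]),proj(S,np.r_[case(*X),106.5]))
for c in blobs(T["img"],*COL["white"],amin=250): print(np.round(cv2.minAreaRect(c),1) if 0 else cv2.minAreaRect(c))
for c in blobs(T["img"],*COL["blue"],amin=100): print("blue",cv2.minAreaRect(c))
E
```

```text
pos [ 456.1 -143.4  135.8] yaw -0.107 w -0.1 t 26.1 F [ 0.6 -0.1  0.1] -> shift cm -46.88 -9.39 13.58 turn 0.000
[344.5 216.5]
[276.5 215.5]
[402.2 136.4]
A (np.float64(214.5890820023791), np.float64(271.5286965820677)) (np.float64(274.1179577335772), np.float64(182.4324819315745))
B (np.float64(226.8782985805052), np.float64(186.09522343110928)) (np.float64(344.719015606564), np.float64(183.37179959472027))
((437.3853454589844, 265.2156066894531), (15.421005249023438, 45.97566604614258), 16.699243545532227)
((320.39715576171875, 140.21006774902344), (21.51789093017578, 35.691627502441406), 79.2156982421875)
((79.10002136230469, 112.20001220703125), (45.16857147216797, 81.39287567138672), 63.43495178222656)
blue ((447.50006103515625, 231.50001525878906), (20.23857307434082, 18.34120750427246), 18.434947967529297)
blue ((509.5, 220.5), (13.0, 13.0), 90.0)
blue ((414.9000549316406, 143.30001831054688), (33.541019439697266, 34.435447692871094), 63.43495178222656)
blue ((35.10000228881836, 109.20001220703125), (12.969193458557129, 27.72724151611328), 63.43495178222656)
```

View pics/f12.png

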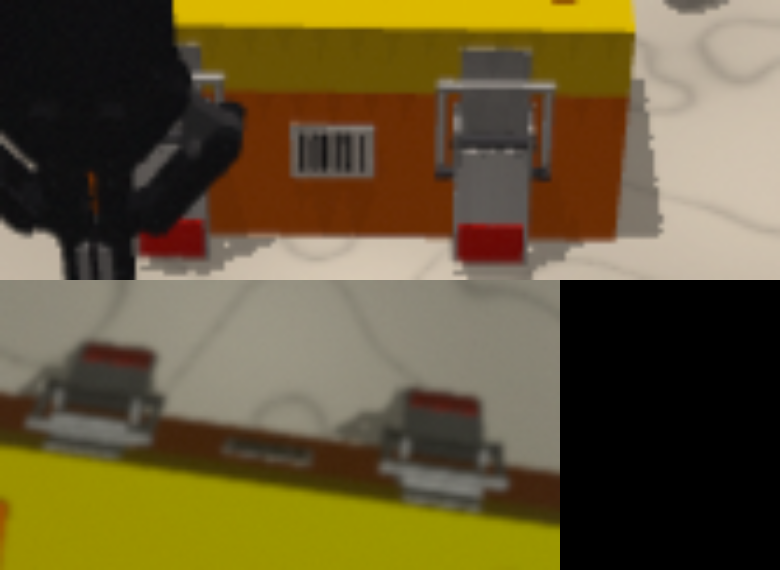

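Both levers are down. Loop bar B sits at side row 183.2 against 183.4 predicted for the groove, and A looks the same. The scanner has not moved. Going to it with the jaws across it.

```bash
python3 - <<'E'
from h import *
go(520.8,-368.6,136,-1.85)
E
```

```text
pos [ 456.1 -143.4  135.8] yaw -0.107 w -0.1 t 26.1 F [ 0.6 -0.1  0.1] -> shift cm 8.84 21.71 -0.02 turn 1.743
```

>>> apply_moves([
  [80, 0.7, 1.8, 0, 0.12],
  [80, 1.4, 3.6, 0, 0.24],
  [80, 2.2, 5.4, 0, 0.36],
  [80, 3, 7.2, 0, 0.48],
  [80, 3.7, 9, 0, 0.6],
  [80, 4.5, 11, 0, 0.72],
  [80, 5.2, 12.8, 0, 0.84],
  [80, 6, 14.6, 0, 0.96],
  [80, 6.7, 16.4, 0, 1.08],
  [80, 7.4, 18.2, 0, 1.2],
  [80, 8.2, 20, 0, 1.32],
  [80, 8.8, 21.7, 0, 1.44],
])

```text
clock: 27.15
eef_pos: [522.3, -366.7, 135.0]
orientation: [-0.0, 0.715, -0.699, -0.0]
wrist_force: [0.3, 0.2, 0.1]
width: 68.4
```

>>> apply_moves([
  [80, 0, 0, 0, 0.12],
  [80, 0, 0, 0, 0.24],
  [80, 0, 0, 0, 0.303],
  [80, 0, 0, 0, 0.303],
  [80, 0, 0, 0, 0.303],
])

```text
clock: 27.57
eef_pos: [521.7, -366.0, 135.2]
orientation: [0.0, -0.605, 0.797, 0.0]
wrist_force: [0.9, -0.3, 0.0]
width: 68.3
```

```bash
python3 - <<'E'
from h import *
W=get_image("wrist")
for k in("blue","white"):
  for c in blobs(W["img"],*COL[k],amin=600):
    (x,y),wh,a=cv2.minAreaRect(c); print(k,x,y,wh,a,cast(W,(x,y),36,True))
go(520.8,-368.6,8,-1.85)
E
```

```text
blue 316.5 157.0 (56.0, 57.0) 90.0 [ 574.79669832 -382.11159564]
blue 475.91180419921875 80.1470718383789 (38.078094482421875, 34.1975212097168) 75.96376037597656 [ 603.08067414 -511.28093881]
white 460.465087890625 451.9355773925781 (64.2249526977539, 46.23610305786133) 61.55707550048828 [ 223.41971417 -456.83032559]
white 602.017578125 378.49383544921875 (98.24134063720703, 110.53919219970703) 52.18427276611328 [ 254.64176492 -649.94369529]
white 318.77178955078125 361.0915222167969 (174.9061737060547, 130.88653564453125) 0.3951370418071747 [ 408.18529979 -337.86290121]
white 75.52094268798828 352.4427490234375 (77.07345581054688, 141.941650390625) 34.159690856933594 [465.20978073 -95.007036  ]
white 581.7000122070312 314.5999755859375 (53.665626525878906, 105.0951919555664) 26.56505012512207 [ 368.25679436 -601.2216578 ]
white 331.95562744140625 272.60650634765625 (36.23077392578125, 98.07693481445312) 22.61986541748047 [ 486.86238416 -369.98600313]
white 24.5 281.0 (126.0, 49.0) 90.0 [552.71707405 -74.18074623]
white 224.99429321289062 204.5150604248047 (79.92615509033203, 65.514
[... 451 characters left out ...]
ite 62.689186096191406 197.3648681640625 (227.57000732421875, 115.03889465332031) 65.77225494384766 [ 610.62510065 -168.21231287]
white 116.82465362548828 119.98607635498047 (105.4112319946289, 157.22972106933594) 13.069317817687988 [ 649.7220676  -244.80915181]
white 619.5 107.0 (39.0, 120.0) -0.0 [ 563.43482482 -658.63226773]
white 427.8529968261719 14.58823299407959 (79.06661224365234, 31.772165298461914) 14.03624439239502 [ 657.44246321 -487.64108896]
white 345.2123718261719 43.76287078857422 (236.27000427246094, 139.2007293701172) 36.408775329589844 [ 647.6699912  -423.01299171]
pos [ 521.6 -366.2  135.3] yaw -1.843 w 68.1 t 27.6 F [-0.2  0.3  0.5] -> shift cm 0.25 0.01 12.73 turn 0.007
```

>>> apply_moves([
  [80, 0.1, 0, 3, 0],
  [80, 0.1, 0, 6, 0],
  [80, 0.1, 0, 9, 0],
  [80, 0.1, 0, 11.5, 0],
  [80, 0.1, 0, 12.5, 0],
  [80, 0.1, 0, 12.5, 0],
])

```text
clock: 28.12
eef_pos: [520.0, -366.9, 8.0]
orientation: [-0.0, -0.604, 0.797, 0.002]
wrist_force: [0.4, -0.4, -0.3]
width: 68.1
```

>>> apply_moves([
  [80, 0, 0, 0.5, 0],
  [80, 0, 0, 1, 0],
  [80, 0, 0, 1, 0],
])

```text
clock: 28.37
eef_pos: [521.2, -368.2, 1.0]
orientation: [0.0, -0.603, 0.798, -0.0]
wrist_force: [-0.8, -0.1, -0.7]
width: 68.2
```

>>> apply_moves([
  [80, 0, 0, 0.3, 0],
  [0, 0, 0, 0.3, 0],
  [0, 0, 0, 0.3, 0],
  [0, 0, 0, 0.3, 0],
  [0, 0, 0, 0.3, 0],
  [0, 0, 0, 0.3, 0],
], squeeze=50)

```text
clock: 28.87
eef_pos: [521.1, -368.2, -1.8]
orientation: [0.0, -0.603, 0.798, -0.0]
wrist_force: [-0.5, 0.6, 6.9]
width: 42.7
```

>>> apply_moves([
  [0, 0, 0, -2, 0],
  [0, 0, 0, -5, 0],
  [0, 0, 0, -9, 0],
  [0, 0, 0, -12, 0],
  [0, 0, 0, -12, 0],
])

```text
clock: 29.28
eef_pos: [522.7, -369.5, 124.7]
orientation: [0.001, -0.603, 0.798, -0.004]
wrist_force: [0.8, -0.4, -0.8]
width: 42.7
```

```bash
python3 - <<'E'
from h import *
go(*case(-235,0),70,PSI-np.pi/2)
T=get_image("top");S=get_image("side")
for n,d in(("T",T),("S",S)):
  for c in blobs(d["img"],*COL["blue"],amin=100): print(n,np.round(cv2.minAreaRect(c)[0],1))
E
```

```text
pos [ 522.7 -369.5  124.7] yaw -1.847 w 42.7 t 29.3 F [ 0.8 -0.4 -0.8] -> shift cm -29.58 5.84 5.47 turn -1.741
T [414.9 143.3]
T [ 35.1 109.2]
S [363.3 448.9]
S [336.4 328.6]
S [419.8 313.5]
S [26.9 77. ]
```

```bash
python3 - <<'E'
from h import *
go(*case(-230,0),100,PSI-np.pi/2)
E
```

```text
pos [ 521.1 -368.3  118.3] yaw -1.847 w 42.8 t 29.4 F [-0.5 -0.8 -2.3] -> shift cm -30.00 5.74 1.83 turn -1.741
```

>>> apply_moves([
  [0, -2.5, 0.5, 0, -0.12],
  [0, -5, 1, 0, -0.24],
  [0, -7.5, 1.5, 0, -0.36],
  [0, -10, 2, 0, -0.48],
  [0, -12.5, 2.5, 0, -0.6],
  [0, -15, 3, 0, -0.72],
  [0, -17.5, 3.5, 0, -0.84],
  [0, -20, 4, 0, -0.96],
  [0, -22.5, 4.5, 0, -1.08],
  [0, -25, 5, 0, -1.2],
  [0, -27, 5.5, 0, -1.32],
  [0, -29, 5.8, 0, -1.44],
])

```text
clock: 30.38
eef_pos: [543.1, -71.8, 115.3]
orientation: [0.0, 0.98, -0.199, -0.001]
wrist_force: [0.0, 0.4, -0.9]
width: 43.0
```

>>> apply_moves([
  [0, 0, 0, 0, -0.12],
  [0, 0, 0, 0, -0.24],
  [0, 0, 0, 0, -0.301],
  [0, 0, 0, 0, -0.301],
  [0, 0, 0, 0, -0.301],
])

```text
clock: 30.8
eef_pos: [543.5, -73.1, 115.9]
orientation: [-0.0, 0.999, -0.054, -0.001]
wrist_force: [0.4, 0.5, -2.3]
width: 43.2
```

```bash
python3 - <<'E'
from h import *
go(*case(-230,0),36,PSI-np.pi/2)
E
```

```text
pos [543.5 -73.1 115.9] yaw -0.108 w 43.2 t 30.8 F [ 0.4  0.5 -2.3] -> shift cm 0.32 -0.95 7.99 turn -0.003
```

>>> apply_moves([
  [0, 0.1, -0.3, 2, 0],
  [0, 0.2, -0.6, 4, 0],
  [0, 0.3, -0.9, 6, 0],
  [0, 0.3, -0.9, 8, 0],
  [0, 0.3, -0.9, 8, 0],
  [0, 0.3, -0.9, 8, 0],
])

```text
clock: 31.3
eef_pos: [547.2, -64.5, 36.5]
orientation: [-0.0, 0.999, -0.054, -0.001]
wrist_force: [-0.3, 0.2, -0.9]
width: 42.7
```

```bash
python3 - <<'E'
from h import *
o=get_obs()["eef_pos"]
S=get_image("side");T=get_image("top");go(*case(-230,0),36,PSI-np.pi/2)
for n,d in(("T",T),("S",S)):
  print(n,"label",np.round(proj(d,np.r_[case(-75,0),58]),1),"pred head top",np.round(proj(d,np.r_[case(-170,0),74]),1),"tail top end",np.round(proj(d,np.r_[case(-305,0),74]),1))
  for k in("blue","white"):
   for c in blobs(d["img"],*COL[k],amin=60):
    r=cv2.minAreaRect(c); print(n,k,np.round(r[0],1),np.round(r[1],1),round(r[2],1))
# label: white pixels in the orange front, side view
g=S["img"][188:208,295:330].astype(int); m=(g.max(2)-g.min(2)<25)&(g.max(2)>70); ys,xs=np.nonzero(m); print("label px",xs.mean()+295,ys.mean()+188,m.sum())
E
```

```text
pos [548.5 -64.8  38.6] yaw -0.107 w 42.6 t 31.4 F [ 1.5  0.8 -0.9] -> shift cm -0.08 -0.07 0.26 turn -0.001
T label [221.9 229.5] pred head top [266.8 235.4] tail top end [332.5 244.2]
T blue [509.  220.5] [13. 14.] 90.0
T blue [414.7 143.4] [33.5 34.9] 63.4
T blue [ 35.1 109.2] [13.  27.7] 63.4
T white [510.5 245.8] [34.1 10.4] 87.4
T white [320.4 140.2] [21.8 36.1] 79.4
T white [ 70. 114.] [ 51.9 100.2] 63.4
S label [309.8 197.6] pred head top [308.1 216.2] tail top end [305.4 256.5]
S blue [363.3 448.9] [23.8 19.9] 81.9
S blue [424.4 314.3] [39.6 58.6] 4.2
S blue [307.6 218.6] [17.3  7.7] 3.8
S white [ 16.5 286.9] [26.2  6.8] 36.9
S white [405.1 252.9] [33.8 19.1] 56.3
label px nan nan 0<stdin>:10: RuntimeWarning: Mean of empty slice.
  ret = ret.dtype.type(ret / rcount)
```

>>> apply_moves([
  [0, 0, 0, 0, 0],
  [0, 0, 0, 0, 0],
  [0, 0, 0, 0, 0],
  [0, 0, 0, 0, 0],
  [0, 0, 0, 0, 0],
  [0, 0, 0, 0, 0],
  [0, 0, 0, 0, 0],
  [0, 0, 0, 0, 0],
  [0, 0, 0, 0, 0],
  [0, 0, 0, 0, 0],
  [0, 0, 0, 0, 0],
  [0, 0, 0, 0, 0],
])

```text
clock: 32.4
eef_pos: [548.0, -64.6, 37.5]
orientation: [0.0, 0.999, -0.053, -0.0]
wrist_force: [-0.4, -0.0, -1.7]
width: 42.4
```

```bash
python3 - <<'E'
from h import *
S=get_image("side");go(*case(-230,0),36)
im=S["img"]
# scanner pitch: white/blue boundary & head extents along the scanner in the side view
for c in blobs(im,(100,80,30),(125,255,255),amin=40):
  if 290<c[0][0][0]<330: print(cv2.boundingRect(c))
hsv=cv2.cvtColor(im,cv2.COLOR_RGB2HSV)
for r in range(186,262,3): print(r,hsv[r,305:313:3].tolist())
for x in(-155,-185,-305):
  print(x,[np.round(proj(S,np.r_[case(x,0),z]),1) for z in(74,42)])
E
```

```text
pos [548.  -64.6  37.4] yaw -0.106 w 42.9 t 32.5 F [ 0.2  1.  -1.4] -> shift cm -0.04 -0.05 0.14 turn 0.000
(300, 214, 18, 10)
186 [[120, 15, 17], [135, 27, 19], [120, 40, 19]]
189 [[135, 28, 18], [0, 0, 17], [140, 40, 19]]
192 [[100, 43, 18], [120, 15, 17], [120, 32, 16]]
195 [[90, 30, 17], [150, 28, 18], [120, 27, 19]]
198 [[120, 15, 17], [150, 14, 18], [165, 32, 16]]
201 [[120, 15, 17], [120, 34, 15], [150, 17, 15]]
204 [[150, 14, 18], [60, 14, 18], [135, 22, 23]]
207 [[120, 14, 18], [0, 0, 15], [120, 15, 17]]
210 [[120, 30, 17], [90, 32, 16], [105, 30, 17]]
213 [[120, 30, 17], [120, 16, 16], [90, 16, 16]]
216 [[108, 216, 169], [108, 217, 169], [108, 217, 169]]
219 [[108, 216, 169], [108, 219, 169], [108, 219, 163]]
222 [[8, 156, 170], [12, 252, 152], [2, 89, 89]]
225 [[10, 198, 152], [13, 253, 153], [13, 102, 147]]
228 [[11, 209, 151], [12, 248, 152], [14, 56, 147]]
231 [[16, 45, 146], [16, 45, 146], [16, 45, 147]]
234 [[16, 44, 146], [17, 44, 146], [17, 47, 147]]
237 [[16, 45, 148], [16, 44, 146], [16, 45, 147]]
240 [[17, 44, 146], [16, 44, 155], [15, 45, 147]]
243 [[17, 44, 145], [16, 45, 146], [16, 45, 147]]
246 [[16, 45, 146], [15, 45, 147], [17, 47, 147]]
249 [[23, 32, 223], [22, 33, 223], [23, 34, 223]]
252 [[22, 34, 223], [22, 34, 223], [23, 33, 223]]
255 [[17, 42, 193], [16, 43, 196], [16, 43, 197]]
258 [[17, 42, 115], [17, 44, 115], [15, 44, 116]]
261 [[17, 44, 105], [17, 48, 102], [14, 46, 105]]
-155 [array([308.3, 212.2]), array([308.5, 222.9])]
-185 [array([307.8, 220.3]), array([308., 231.])]
-305 [array([305.4, 256.5]), array([305.7, 267.4])]
```

Scanner level, height and aim match the predicted rows (tail edge about 256, head boundary about 221). I'll hold longer.

>>> apply_moves([
  [0, 0, 0, 0, 0],
  [0, 0, 0, 0, 0],
  [0, 0, 0, 0, 0],
  [0, 0, 0, 0, 0],
  [0, 0, 0, 0, 0],
  [0, 0, 0, 0, 0],
  [0, 0, 0, 0, 0],
  [0, 0, 0, 0, 0],
  [0, 0, 0, 0, 0],
  [0, 0, 0, 0, 0],
  [0, 0, 0, 0, 0],
  [0, 0, 0, 0, 0],
])

```text
clock: 33.45
eef_pos: [548.0, -64.6, 37.5]
orientation: [0.0, 0.999, -0.053, 0.0]
wrist_force: [0.0, -0.0, -1.1]
width: 42.6
```

>>> apply_moves([
  [0, 0, 0, 0, 0],
  [0, 0, 0, 0, 0],
  [0, 0, 0, 0, 0],
  [0, 0, 0, 0, 0],
  [0, 0, 0, 0, 0],
  [0, 0, 0, 0, 0],
  [0, 0, 0, -3, 0],
  [0, 0, 0, -6, 0],
  [0, 0, 0, -8, 0],
  [0, 0, 0, -8, 0],
])

```text
clock: 34.28
eef_pos: [549.8, -64.8, 122.4]
orientation: [0.0, 0.999, -0.053, 0.003]
wrist_force: [0.0, -0.0, -1.3]
width: 42.6
```

```bash
python3 - <<'E'
from h import *
go(532,-364,118,-0.2-np.pi/2)
E
```

```text
pos [549.8 -64.8 122.4] yaw -0.106 w 42.6 t 34.3 F [ 0.  -0.  -1.3] -> shift cm 1.39 29.94 0.44 turn 1.665
```

>>> apply_moves([
  [0, 0.1, 2.5, 0, 0.12],
  [0, 0.2, 5, 0, 0.24],
  [0, 0.3, 7.5, 0, 0.36],
  [0, 0.4, 10, 0, 0.48],
  [0, 0.5, 12.5, 0, 0.6],
  [0, 0.7, 15, 0, 0.72],
  [0, 0.8, 17.5, 0, 0.84],
  [0, 0.9, 20, 0, 0.96],
  [0, 1, 22.5, 0, 1.08],
  [0, 1.2, 25, 0, 1.2],
  [0, 1.3, 27.5, 0, 1.32],
  [0, 1.4, 29.9, 0, 1.44],
])

```text
clock: 35.28
eef_pos: [529.9, -364.6, 116.5]
orientation: [0.0, 0.714, -0.7, -0.0]
wrist_force: [0.0, 0.3, -2.2]
width: 42.7
```

>>> apply_moves([
  [0, 0, 0, 0, 0.12],
  [0, 0, 0, 0, 0.225],
  [0, 0, 0, 0, 0.225],
  [0, 0, 0, 3, 0.225],
  [0, 0, 0, 6, 0.225],
  [0, 0, 0, 9, 0.225],
  [0, 0, 0, 9, 0.225],
])

```text
clock: 35.87
eef_pos: [527.8, -361.1, 20.8]
orientation: [-0.001, -0.634, 0.773, 0.004]
wrist_force: [-1.6, 0.4, -2.9]
width: 42.7
```

```bash
python3 - <<'E'
from h import *
go(533,-364,-1,-0.2-np.pi/2)
E
```

```text
pos [ 527.8 -361.1   20.8] yaw -1.767 w 42.7 t 35.9 F [-1.6  0.4 -2.9] -> shift cm 0.18 -0.57 2.18 turn 0.004
```

>>> apply_moves([
  [0, 0.2, -0.4, 1, 0],
  [0, 0.2, -0.4, 1.7, 0],
  [0, 0.2, -0.4, 2.2, 0],
  [0, 0.2, -0.4, 2.2, 0],
  [0, 0.2, -0.4, 2.2, 0],
])

```text
clock: 36.28
eef_pos: [534.2, -366.3, 6.2]
orientation: [0.0, -0.633, 0.774, -0.0]
wrist_force: [0.3, 0.4, -1.0]
width: 42.5
```

>>> apply_moves([
  [70, 0, 0, 0, 0],
  [70, 0, 0, 0, 0],
  [70, 0, 0, 0, 0],
  [70, 0, 0, 0, 0],
  [70, 0, 0, -2, 0],
  [70, 0, 0, -5, 0],
  [70, 0, 0, -9, 0],
  [70, 0, 0, -13, 0],
  [70, 0, 0, -17, 0],
  [70, 0, 0, -20, 0],
])

```text
clock: 37.12
eef_pos: [534.0, -366.2, 209.7]
orientation: [0.0, -0.633, 0.774, -0.002]
wrist_force: [0.4, 0.1, 0.2]
width: 59.6
```

```bash
python3 - <<'E'
from h import *
S=get_image("side");go(0,0,0)
for k in("blue","white","red","black"):
  for c in blobs(S["img"],*COL[k],amin=15):
    r=cv2.minAreaRect(c)
    if r[0][0]>240: print(k,np.round(r[0],1),np.round(r[1],1),round(r[2],1),cast(S,r[0],36).round())
for c in blobs(S["img"],*COL["yellow"],amin=300): print(cv2.approxPolyDP(cv2.convexHull(c),3,True)[:,0].tolist())
print("pad",proj(S,(533,-364,4)))
for y in(85,-85):
  for q in(0,.15): print(y,q,np.round(proj(S,np.r_[case(-92-62*np.sin(q+.21),y),81-62*np.cos(q+.21)]),1))
g=S["img"][165:215]; hsv=cv2.cvtColor(S["img"],cv2.COLOR_RGB2HSV)
for x in (261,288,332,358): print("col",x,[(r,int(hsv[r,x,1])) for r in range(174,190)])
E
```

```text
pos [ 535.2 -367.1  215.6] yaw -1.771 w 59.7 t 37.2 F [ 0.1 -0.5  6.2] -> shift cm -25.34 59.75 21.56 turn 0.000
blue [363.3 448.9] [23.8 19.9] 81.9 [ 603. -527.]
blue [341.9 368. ] [23.2 28. ] 4.4 [ 588. -386.]
blue [419.8 313.5] [39.7 58.2] 22.5 [ 753. -277.]
blue [377. 121.] [16.1  5.4] 26.6 [813. 525.]
white [327.9 451.2] [15.3 47.2] 81.9 [ 550. -526.]
white [299.1 359.3] [51.6 14.8] 6.3 [ 515. -362.]
white [405.1 252.9] [33.8 19.1] 56.3 [ 763. -105.]
white [380.4 133.6] [65.7 23.3] 32.3 [809. 440.]
red [344.5 216.5] [ 7. 13.] 90.0 [645.  35.]
red [274.  215.5] [7. 8.] 90.0 [474.  53.]
red [402.2 136.4] [14.9  5.7] 31.0 [873. 417.]
black [310.7 369.5] [106.2  46.2] 6.0 [ 534. -384.]
black [307.4 245.8] [108.5  59.1] 89.0 [548. -64.]
black [306.1 180.3] [21.6 74. ] 89.2 [561. 200.]
[[248, 160], [268, 168], [267, 179], [262, 183], [248, 182]]
[[347, 140], [371, 140], [374, 184], [359, 184], [345, 174]]
pad (np.float64(309.855482304985), np.float64(369.7586501288295))
85 0 [275.5 216.4]
85 0.15 [275.1 217.8]
-85 0 [343.6 217.4]
-85 0.15 [343.7 218.8]
col 261 [(174, 247), (175, 251), (176, 251), (177, 251), (178, 249), (179, 240), (180, 247), (181, 244), (182, 244), (183, 242), (184, 241), (185, 245), (186, 243), (187, 243), (188, 249), (189, 245)]
col 288 [(174, 93), (175, 100), (176, 105), (177, 108), (178, 105), (179, 97), (180, 98), (181, 100), (182, 109), (183, 101), (184, 105), (185, 105), (186, 102), (187, 57), (188, 9), (189, 38)]
col 332 [(174, 102), (175, 91), (176, 99), (177, 99), (178, 99), (179, 101), (180, 108), (181, 109), (182, 102), (183, 93), (184, 17), (185, 28), (186, 45), (187, 46), (188, 45), (189, 46)]
col 358 [(174, 247), (175, 244), (176, 249), (177, 244), (178, 242), (179, 244), (180, 244), (181, 224), (182, 129), (183, 52), (184, 85), (185, 128), (186, 133), (187, 167), (188, 168), (189, 169)]
```

>>> apply_moves([
  [70, 4, 0, -3, 0],
  [70, 8, 0, -6, 0],
  [70, 12, 0, -9, 0],
  [70, 16, 0, -12, 0],
  [70, 20, 0, -12, 0],
  [70, 20, 0, -12, 0],
  [70, 20, 0, -12, 0],
])

```text
clock: 37.75
eef_pos: [492.3, -566.7, 326.0]
orientation: [-0.0, -0.632, 0.775, -0.001]
wrist_force: [-0.1, 0.8, 0.3]
width: 60.0
```

```bash
python3 - <<'E'
from h import *
S=get_image("side");T=get_image("top");go(0,0,0)
for n,d in(("T",T),("S",S)):
 for k in("blue","white","red","yellow"):
  for c in blobs(d["img"],*COL[k],amin=15):
    r=cv2.minAreaRect(c)
    if r[1][0]*r[1][1]>60: print(n,k,np.round(r[0],1),np.round(r[1],1),round(r[2],1),cast(d,r[0],36).round())
# bar rows: gray, bright pixels beside the keeper plate on both latches
hsv=cv2.cvtColor(S["img"],cv2.COLOR_RGB2HSV)
for y in(85,-85):
  for e in(-24,24):
    p=proj(S,np.r_[case(-82,y+e),106.5]); x=int(round(p[0])); col=hsv[174:192,x,1]
    print(y,e,"pred",np.round(p,1),"bar row",174+int(np.argmin(col)),col.tolist())
E
```

```text
pos [ 493.7 -563.   324.7] yaw -1.772 w 59.8 t 37.9 F [ 0.2  0.7 -0.4] -> shift cm -45.27 59.64 32.47 turn 0.000
T blue [510.  220.5] [11. 12.] 90.0 [ 602. -515.]
T blue [445.3 224.8] [19.6 18.5] 12.5 [ 589. -378.]
T blue [415.1 143.2] [33.5 34.9] 63.4 [ 761. -310.]
T blue [ 35.1 109.2] [13.  27.7] 63.4 [809. 499.]
T white [320.4 140.3] [20.8 34.9] 79.5 [ 761. -108.]
T red [87.2 83.9] [12.5 22.8] 63.4 [867. 392.]
T yellow [178.1 222.4] [ 82.3 162.3] 8.4 [578. 187.]
S blue [363.3 448.9] [23.8 19.9] 81.9 [ 603. -527.]
S blue [342.2 367.8] [23.6 28.8] 6.3 [ 589. -385.]
S blue [419.8 313.5] [39.7 58.2] 22.6 [ 753. -277.]
S blue [377. 121.] [16.1  5.4] 26.6 [813. 525.]
S blue [28.5 84.6] [49.4 18.7] 31.0 [-440.  924.]
S white [ 57.  476.5] [ 5. 30.] 90.0 [ 156. -530.]
S white [280.1 476.5] [ 6.1 15. ] 68.2 [ 477. -557.]
S white [124.7 458.6] [ 5.7 28.8] 72.6 [ 247. -513.]
S white [456.7 466.2] [41.8 23.8] 61.9 [ 736. -564.]
S white [326.4 447.1] [15.9 14.8] 15.3 [ 548. -520.]
S white [535.5 456. ] [46. 81.] 90.0 [ 858. -559.]
S white [262.5 449.4] [46.6 37.7] 50.5 [ 452. -516.]
S white [3
[... 1228 characters left out ...]
2.4 41.2] 86.1 [-383.  706.]
S white [375.6 131.4] [76.8 83.5] 61.1 [796. 456.]
S red [344.5 216.5] [ 7. 13.] 90.0 [645.  35.]
S red [402.2 136.5] [14.8  5.8] 32.0 [873. 416.]
S yellow [350. 162.] [44. 50.] 90.0 [692. 282.]
85 -24 pred [284.1 182.6] bar row 177 [99, 96, 101, 90, 94, 94, 96, 96, 90, 94, 96, 90, 94, 99, 94, 90, 101, 90]
85 24 pred [264.2 182.3] bar row 186 [92, 94, 99, 90, 99, 106, 98, 94, 98, 94, 90, 94, 88, 94, 92, 90, 94, 94]
-85 -24 pred [354.7 183.5] bar row 183 [242, 240, 244, 237, 242, 242, 237, 216, 110, 19, 38, 207, 240, 213, 240, 235, 233, 225]
-85 24 pred [334.7 183.2] bar row 183 [248, 242, 241, 242, 244, 239, 242, 161, 51, 17, 29, 81, 124, 126, 129, 129, 131, 129]
```

>>> apply_moves([
  [70, 0, 4, 0, 0],
  [70, 0, 8, 0, 0],
  [70, 0, 12, 0, 0],
  [70, 0, 16, 0, 0],
  [70, 0, 20, 0, 0],
  [70, 0, 20, 0, 0],
  [70, 0, 20, 0, 0],
])

```text
clock: 38.43
eef_pos: [297.1, -521.1, 326.1]
orientation: [-0.0, -0.633, 0.775, -0.001]
wrist_force: [0.2, -0.4, -0.1]
width: 60.0
```

```bash
python3 - <<'E'
from h import *
S=get_image("side")
for k in("blue","red","yellow"):
  for c in blobs(S["img"],*COL[k],amin=15):
    r=cv2.minAreaRect(c)
    if r[1][0]*r[1][1]>60: print(k,np.round(r[0],1),np.round(r[1],1),round(r[2],1))
hsv=cv2.cvtColor(S["img"],cv2.COLOR_RGB2HSV)
for y in(85,-85):
  for e in(-24,24):
    p=proj(S,np.r_[case(-82,y+e),106.5]); x=int(round(p[0])); col=hsv[174:192,x,1]
    print(y,e,"pred",np.round(p,1),"bar row",174+int(np.argmin(col)),col.tolist())
print(get_obs()["qvel"].round(3))
E
```

```text
blue [363.1 449. ] [23.8 19.6] 81.5
blue [342.  367.8] [23.2 28.1] 5.7
blue [424.4 314.3] [39.6 58.6] 4.2
blue [377. 121.] [16.1  5.4] 26.6
red [344.5 216.5] [ 7. 13.] 90.0
red [276.5 215.5] [ 7. 13.] 90.0
red [402.2 136.4] [14.9  5.7] 31.0
yellow [310.7 161.5] [129.1  44.9] 0.9
85 -24 pred [284.1 182.6] bar row 181 [242, 252, 250, 242, 242, 230, 105, 20, 34, 200, 237, 179, 63, 71, 22, 23, 20, 23]
85 24 pred [264.2 182.3] bar row 183 [242, 245, 247, 247, 245, 198, 88, 19, 23, 18, 21, 21, 21, 27, 30, 32, 29, 32]
-85 -24 pred [354.7 183.5] bar row 183 [244, 242, 247, 250, 245, 247, 252, 232, 115, 21, 41, 219, 239, 223, 237, 237, 242, 239]
-85 24 pred [334.7 183.2] bar row 183 [250, 245, 245, 250, 247, 247, 247, 168, 53, 19, 27, 85, 131, 132, 135, 133, 132, 132]
[ 0.017  0.036 -0.02  -0.001  0.     0.   ]
```

```bash
python3 -c "
from bench import *
print(sign_off())"
```

```text
the job is handed in; nothing more can be done
None
```

I finished the job and handed it in at about 38 s of the 210 s allowed. `sign_off` gives no verdict, so these are only my own checks.

**What I did**
- I put the blue-cap and white-cap jars in the -92 mm and middle bays. They were the only real jars present; the two turquoise look-alikes were left alone.
- I closed the lid, swung both loops over and pushed both levers down.
- I aimed the larger scanner at the label from about 8 cm, held it for about 2.6 s and laid it back on its pad.

**Last checks**
- **Jars:** both stood upright in their bays just before the lid was closed. I could not see them after that.
- **Lid:** it looked flush after pressing. The final side view still matched that.
- **Levers:** both grips were within 1 px of where they should be when fully closed.
- **Loop bars:** bar B was within 0.5 px of its groove. Bar A was about 1 px high, roughly 2–3 mm. An unhooked bar would have shown about 3 px lower.
- **Scanner:** it lies on the pad with its centre about 5 mm from the pad centre. During the hold its height, pitch and sideways aim matched what I expected within a few mm.
- **Beaker and slide box:** both are where they started, within a pixel.

**What disagreed**
- My first push on the lid passed over its edge without moving it. The real fingertips sit about 20 mm above the reported TCP, so I corrected for that and pushed again.
- Each lever dropped part-way on its own (to about 1.4–1.5 rad) when its loop swung over. Both still hooked.
- I released the scanner about 8 mm above the pad and it settled flat.

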